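# Clamp the test roller in the V-block fixture

## Robot

A 6-joint arm with a two-finger parallel gripper is mounted at the origin on the work surface. World frame = base frame: x ahead of the robot, y to its left, z up, the work surface at z = 0. Lengths are in mm, angles in rad, forces in N, time in s.
With the tool pointing down it reaches from about 400 to 925 mm from the base axis. Payload 12.5 kg.
Tool frame: the origin (TCP) lies at the very end of the fingers, on their centre line; the grasp point (between the pads) lies 19 mm behind it (env.grip_point_offset is the distance from the TCP to the grasp point, in mm); z points along the fingers, y is the direction in which the jaws open and shut (so a half turn about z gives the same grasp; the last joint's range is limited). The gripper opens to 95 mm and grips with 3 to 60 N. Pads are 20 mm wide; open, the fingers measure 119 mm over their backs; the gripper's body (75 mm by 180 mm) begins 59 mm behind the grasp point.
Start: joints at [-1.292, 0.491, 1.559, -0, 1.092, -0.106], TCP at [234.633, -579.308, 179.761] pointing down, gripper open.
Joint ranges: [-3.1, 3.1], [-0.84, 2.19], [0.05, 2.79], [-1.13, 4.28], [0.06, 2.93], [-2.69, 2.69]. Speed limits (rad/s): [2.22, 2.22, 2.79, 3.14, 3.14, 3.14].

## Interface

Orientations are given as [roll, pitch, yaw] about the fixed x, y, z axes, in that order (R = Rz(yaw) Ry(pitch) Rx(roll)).
In Python, from cell import env gives the robot as it stands.
- The arm moves only by the tool drive_tool, never from a script. Its argument "commands" is a list of rows, each an object of numbers: "dx", "dy", "dz": the shift along the world's x, y, z in mm; "yaw": the turn about the world's z in degrees. In form: [{"dx": .., "dy": .., "dz": .., "yaw": ..}, ...]. A call has 1 to 5 rows; each row shifts and turns the commanded pose from where the row before left it; what a row does not reach is not made up. A row lasts 1/12 s, in which the tool goes at most 41.7 mm and 7.16 degrees, less where a joint would pass 70% of its speed; a pose out of reach is approached as far as the arm can. A call with a gripper value outside its range is refused whole. "grip" is the opening, from 0 (shut) to 1 (fully open), set as the call begins (left out, the last holds). The fingers move at their own pace and stop on an object; the grip force is fixed at half the most. Time passes only in rows, so rows that do not move let the fingers close. It gives the time, the measured TCP pose, the force and the opening at its end, in the units of the state.
- env.state(): the state, without advancing time (a new reading comes with each control period).
- env.read_camera(name): name is "scene" or "top" or "wrist"; returns the picture (420x560x3 uint8, red, green, blue); there is no depth.
- env.calibration(name): a dict with "intrinsics" (3x3 intrinsics, pixels), "rvec" (rotation vector, rad) and "tvec" (3), from world to camera coordinates, as OpenCV has them. Camera axes: x right, y down, z forward; pixel columns grow to the right and rows downward; lengths in mm; the calibration is good to about 2 mm. A picture is of the moment at which its call begins: read the wrist's pose just before it. calibration takes no time and is no camera call; for the wrist camera it gives the pose at the moment of the call.
- env.job_done(): hands the job in, once; it reports no verdict.
Trained networks look in the newest picture that a camera, given by its name, has taken for a name from the list of things; names that differ only in an ending like _2 or _b are one class to them, and where a whole thing is asked for, a point or a joint stands for the part that bears it (a point fixed in the world has none). Each returns a list of dicts, best first, with "conf" (0 to 1); they miss things now and then, are a little off and sometimes report something else, mostly with a low value. They report only what shows in the picture. A call takes as long as a camera call. They do not tell look-alikes from the thing itself.
- env.trace(query, camera): "pixels" (420x560 bool, what is visible of it) and "pixel" ([column, row] in pixels, amid what is visible of it).
- env.place_of(query, camera): "pixel" ([column, row] in pixels: a listed point, or the origin of a listed thing).
The state is a dict: "t": time; "joints": joint angles; "qvel": joint speeds; "tau": joint torques, N m; "eef_pos": TCP position; "tcp_rot": TCP orientation; "ft_force": force on the tool from outside, world axes, zero at the start; "moment": the same for the moment, N m; "opening": opening from 0.0 (shut) to 1.0 (fully open).
Only numpy, scipy, OpenCV 4.12 (cv2) and the standard library are available. Lean on these libraries where they do the work, as an engineer would, in place of code of your own. Each camera call takes 0.05 s, during which the arm holds its last target.

## Task

Take the thicker of the two steel rollers from its rest and lower it gently, without letting it drop, into the two V-blocks of the clamping fixture so that it lies centred lengthwise, and let go. Then fold the hinged strap down onto it, flip the draw latch's wire loop over the strap's hooked end, and press the latch lever down until it snaps over centre and stays shut. Leave the thinner roller, the oil bottle and the steel weight where they are.

Things in the scene. Friction and masses are not known exactly. Their poses are not given: they have to be found in the camera images.
- roller_c (a point): Centre of the thicker roller: bright steel, 40 mm diameter, 130 mm long plus a 15 mm diameter, 14 mm long journal at each end (158 mm overall), about 0.55 kg (varies). x axis along it (ends alike); y, z turn as it rolls. Lies level on one of two identical white rests (112 x 38 mm, 23 mm high) that support only its ends, so its middle is free to grip; centre 36 mm over the bench.
- spare_c (a point): Centre of the thinner roller, 25 mm diameter, 158 mm overall, x along it, lying on the other, identical rest. Not needed: it must stay there.
- fixture: Clamping fixture, fixed; origin under its middle. x along the V groove, +y towards the strap's hinge, -y towards the latch, z up. Dark base plate 170 x 196 x 15 mm; two bright 90 degree V-blocks centred at x = -48 and +48 mm, each 26 mm along x, 60 mm wide, top 69 mm over the bench. Between them (70 mm along x) only the base plate lies within 70 mm of the groove's middle: room for fingers.
- seat (a point): Centre of the thicker roller when seated: midway between the V-blocks, 75 mm above the fixture's origin; axes as the fixture's.
- hinge_pin (a point): Hinge pin of the strap, at y = +80 mm, z = 98 mm in the fixture, along x; dark cheeks either side, 39 mm over all, reach 108 mm over the bench.
- strap (a joint): Strap angle (rad): 0 level on the seated roller, positive as it opens up and over to +y; starts open past upright at 1.7 to 1.9 (stop 2.0). Steel bar 24 mm wide, 6 mm thick (10 mm at its free end), 165 mm from pin to end, ending in an upturned lip 4 mm thick, 4 mm above its top face. Stiff hinge: stays near upright; pushed about 40 degrees past upright towards -y it falls shut by itself.
- strap_end (a point): Middle of the outer face of the strap's free end, 165 mm from the hinge pin.
- pad (a point): Black rubber pad (26 x 30 x 6 mm) under the middle of the strap, which bears on top of the roller; the centre of the face that touches; axes as the fixture's when the strap is shut.
- keeper (a point): Where the middle of the loop's cross bar lies when hooked: on the strap's top face just inside the lip. Strap shut: y = -78 mm, z = 109.5 mm in the fixture.
- loop_bar (a point): Middle of the cross bar of the latch's wire loop: a U of 5 mm steel wire, 42 mm wide along x, 52 mm from its pin on the lever to the bar; it straddles the strap's end. It swings freely. It starts leaning outwards (-y), 35 degrees above the lever; see lever_pin for how it hooks.
- lever_pin (a point): Pin of the latch lever, y = -82 mm, z = 72 mm in the fixture, along x, in dark cheeks 56 mm wide. The loop's pin is 16 mm from it: 15 mm outside (-y), 4 mm below when the lever is open. With strap shut and lever up, push the loop's bar inwards (+y) to within 7 mm (in y) of the lever pin: it falls by itself over the lip (3 mm to spare) onto the strap; the lever then draws it against the lip.
- lever (a joint): Lever angle (rad): 0 shut, pointing outwards and 50 degrees below level, on its stop; positive lifted. Starts open at 1.38 to 1.48 (29 to 35 degrees above level, pointing to -y). Stays where left. With the loop hooked, pressing down takes a few newtons near the tip until about 0.4, then it snaps shut; unhooked it clamps nothing.
- lever_tip (a point): Point near the end of the latch lever, 50 mm from its pin; the lever is a steel plate 22 mm wide, 4 mm thick, with a rolled 8 mm end. Shut, this point is at y = -114 mm, z = 34 mm in the fixture.
- oiler: White plastic oil bottle with black cap, 40 mm diameter, 95 mm high, standing on the bench; origin at the centre of its foot, z up.
- weight: Steel calibration weight with a knob, 44 mm diameter, 60 mm high, standing on the bench; origin at the centre of its foot, z up.
Mind the look-alikes: they are no part of the job. Leave any green or pink look-alike of the part that bears roller_c alone.

How it is judged:
By the outcome, as a careful person would: the job done as asked, in the order asked, and still so for the second after the job is handed in, with the robot touching nothing.
It also fails if it takes over 59 s, if anything falls off the work surface, if the arm or the gripper's body presses on something with over 40 N, if the wrist force passes 120 N, or if a joint passes its speed limit or range.

## Working session

There is one attempt and no reset: what is moved stays moved. The work goes in short steps, Python scripts to look and compute and a tool call to move; the robot and the scene stay as the last step left them, time stands still between calls to the robot, and variables do not carry over. Pictures are saved under pics/ and viewed, and the job is handed in when it is done.

Besides the shell and the picture viewer there is one more tool, called after "Emit:" by a JSON object that holds its "method" and its "body", one argument or row to a line. drive_tool: Moves the arm, as the interface text tells. Its arguments: {"type":"object","properties":{"commands":{"type":"array"},"grip":{"type":"number"}},"required":["commands"]}

```bash
ls; mkdir -p pics; cat > h.py <<'E'
import numpy as np, cv2
from cell import env
def snap(n,f):
    im=np.array(env.read_camera(n)); cv2.imwrite('pics/'+f,im[:,:,::-1]); return im
def cal(n):
    c=env.calibration(n); K=np.array(c['intrinsics'],float); R=cv2.Rodrigues(np.array(c['rvec'],float))[0]; t=np.array(c['tvec'],float).ravel(); return K,R,t
def ray(n,px,c=None):
    K,R,t=c or cal(n); d=R.T@np.linalg.solve(K,[px[0],px[1],1]); return -R.T@t,d
def onz(n,px,z,c=None):
    o,d=ray(n,px,c); return o+d*(z-o[2])/d[2]
def tri(obs):
    A=np.zeros((3,3));b=np.zeros(3)
    for o,d in obs:
        d=d/np.linalg.norm(d);P=np.eye(3)-np.outer(d,d);A+=P;b+=P@o
    x=np.linalg.solve(A,b); return x,[float(np.linalg.norm((np.eye(3)-np.outer(d,d)/(d@d))@(x-o))) for o,d in obs]
def proj(n,X,c=None):
    K,R,t=c or cal(n); p=K@(R@np.array(X,float)+t); return p[:2]/p[2]
E
python3 - <<'E'
from h import *
np.set_printoptions(precision=1,suppress=True)
for n in ['scene','top']:
    snap(n,n+'0.png')
    K,R,t=cal(n); print(n,'cam at',-R.T@t, 'fwd',R[2])
    for q in ['roller_c','spare_c','fixture','seat','hinge_pin','strap_end','pad','keeper','loop_bar','lever_pin','lever_tip','oiler','weight']:
        r=env.place_of(q,n)
        print(q,[(round(x['conf'],2),np.round(x['pixel']).tolist()) for x in r[:4]])
print(env.state()['t'])
E
```

```text
pics
scene cam at [ 958.5 -428.3  990.2] fwd [-0.4  0.3 -0.9]
roller_c [(0.97, [178.0, 253.0]), (0.77, [107.0, 258.0]), (0.59, [248.0, 180.0])]
spare_c [(0.96, [232.0, 233.0])]
fixture [(0.89, [354.0, 187.0])]
seat [(0.79, [358.0, 173.0])]
hinge_pin [(0.59, [380.0, 155.0])]
strap_end [(0.71, [412.0, 107.0])]
pad [(0.73, [396.0, 134.0])]
keeper [(0.63, [414.0, 105.0])]
loop_bar [(0.65, [379.0, 155.0]), (0.47, [323.0, 184.0]), (0.32, [412.0, 106.0])]
lever_pin [(0.63, [332.0, 189.0])]
lever_tip [(0.64, [319.0, 187.0])]
oiler [(0.65, [293.0, 291.0]), (0.53, [309.0, 268.0])]
weight [(0.85, [308.0, 268.0])]
top cam at [ 403.1 -123.4 1413.4] fwd [ 0.1  0.  -1. ]
roller_c [(0.78, [266.0, 269.0]), (0.72, [408.0, 289.0]), (0.56, [360.0, 245.0])]
spare_c [(0.55, [313.0, 236.0])]
fixture [(0.84, [192.0, 206.0])]
seat [(0.83, [188.0, 203.0])]
hinge_pin [(0.63, [162.0, 202.0])]
strap_end [(0.72, [124.0, 191.0])]
pad [(0.65, [143.0, 196.0])]
keeper [(0.83, [122.0, 192.0])]
loop_bar [(0.46, [228.0, 210.0])]
lever_pin [(0.98, [216.0, 210.0])]
lever_tip [(0.54, [215.0, 209.0]), (0.47, [230.0, 210.0])]
oiler [(0.7, [143.0, 198.0]), (0.53, [300.0, 170.0])]
weight [(0.49, [276.0, 176.0]), (0.23, [299.0, 168.0])]
1.4
```

View pics/scene0.png

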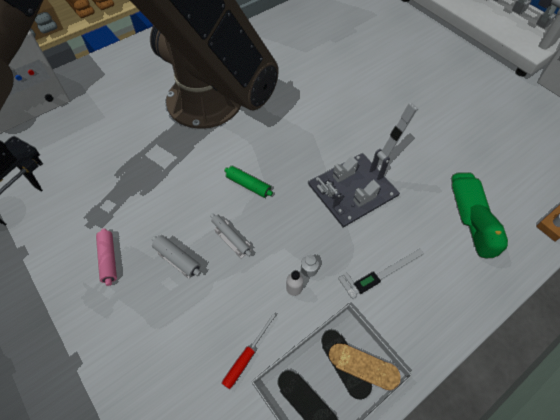

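View pics/top0.png

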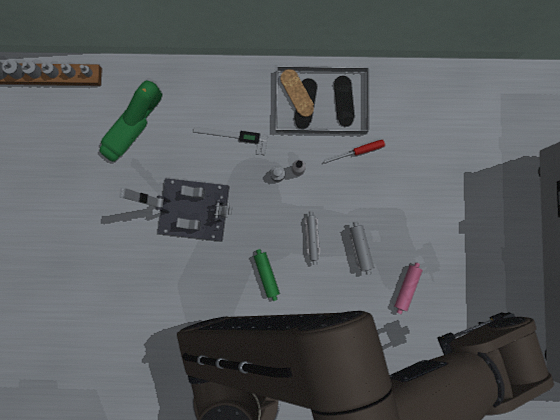

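```bash
python3 - <<'E'
from h import *
im=cv2.imread('pics/scene0.png'); c=cv2.resize(im[210:310,60:280],None,fx=3,fy=3,interpolation=cv2.INTER_CUBIC)
c2=cv2.resize(cv2.imread('pics/top0.png')[190:320,230:450],None,fx=3,fy=3,interpolation=cv2.INTER_CUBIC)
cv2.imwrite('pics/c1.png',c);cv2.imwrite('pics/c2.png',c2)
c=cv2.resize(im[80:240,280:460],None,fx=3.6,fy=3.6,interpolation=cv2.INTER_CUBIC);cv2.imwrite('pics/c3.png',c)
E
```

```text
(no output)
```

View pics/c1.png

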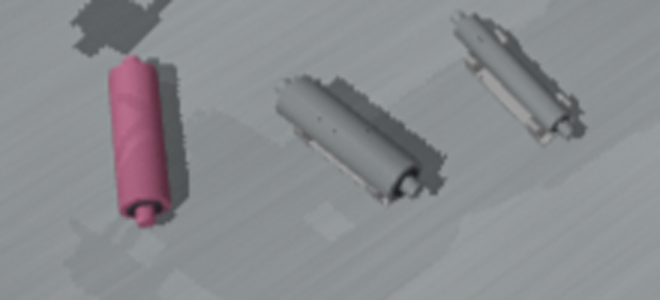

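View pics/c2.png

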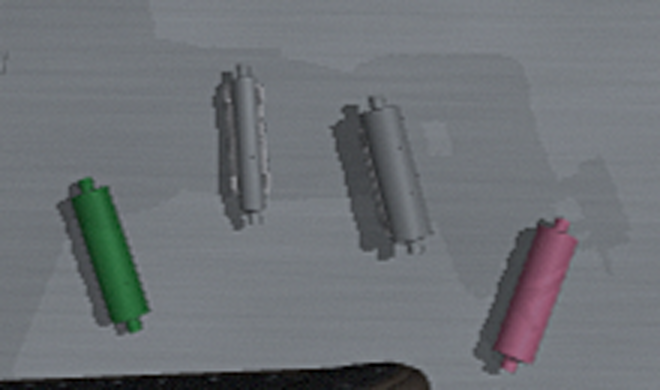

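View pics/c3.png

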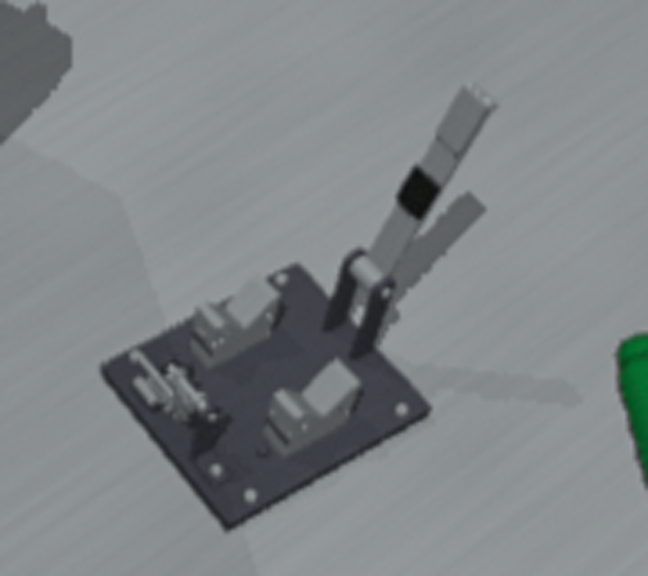

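```bash
python3 - <<'E'
from h import *
np.set_printoptions(precision=1,suppress=True)
for n in ['scene','top']:
    env.read_camera(n)
    for q in ['roller_c','spare_c']:
      for r in env.trace(q,n)[:4]:
        m=np.array(r['pixels']).astype(np.uint8); ys,xs=np.nonzero(m); p=np.stack([xs,ys],1).astype(np.float32)
        rc=cv2.minAreaRect(p); c=p.mean(0); u=np.linalg.svd(p-c,full_matrices=False)[2][0]
        z=36
        P0=onz(n,c-u*15,z);P1=onz(n,c+u*15,z); d=P1-P0
        print(n,q,round(r['conf'],2),np.array(rc[0]),rc[1],len(p),'ctr@z36',onz(n,rc[0],z)[:2],'ang',np.degrees(np.arctan2(d[1],d[0])))
# known pixels, scene/top
S=lambda p,q:tri([ray('scene',p),ray('top',q)])
for k,a,b in [('roller',(178,253),(361,248)),('fixture',(354,187),(192,206)),('seat',(358,173),(188,203)),('hinge',(380,155),(162,202)),('send',(412,107),(124,191)),('pad',(396,134),(143,196)),('lpin',(332,189),(216,210)),('tip',(319,187),(230,210)),('bar',(323,184),(228,210))]:
    print(k,*S(a,b))
print(env.state()['t'],env.state()['tcp_rot'])
E
```

```text
scene roller_c 0.94 [247.9 181.2] (51.884483337402344, 13.607148170471191) 649 ctr@z36 [375.  -87.3] ang 20.378558468258007
scene roller_c 0.86 [105.6 255.9] (54.316768646240234, 17.02271842956543) 854 ctr@z36 [ 344.9 -498.6] ang -22.103655499485804
scene roller_c 0.16 [378.7 168. ] (66.11988830566406, 133.22225952148438) 4655 ctr@z36 [562.4 231.4] ang -78.06580689324984
scene spare_c 0.32 [396.4 131.5] (10.804410934448242, 63.11148452758789) 589 ctr@z36 [497.  369.8] ang -68.31482297044803
top roller_c 0.79 [361.8 247.9] (52.1905632019043, 13.756896018981934) 636 ctr@z36 [ 446.9 -363. ] ang -164.72541228309274
top roller_c 0.75 [408.4 288.2] (13.92715072631836, 51.25191116333008) 635 ctr@z36 [ 332.8 -498.3] ang 158.2449112234542
top roller_c 0.68 [266.6 274.8] (53.12626647949219, 15.178932189941406) 695 ctr@z36 [362.9 -85.2] ang -159.50750100998997
top roller_c 0.49 [224.6 210. ] (12.332881927490234, 13.28156566619873) 146 ctr@z36 [551.3  43.5] ang 92.1865162274286
top spare_c 0.8 [313.5 238. ] (52.27301025390625, 10.167661666870117) 462 ctr@z36 [ 473.3 -221. ] ang -174.85119516305937
roller [ 448.1 -355.8   41.1] [4.100070827424903, 4.100070827424946]
fixture [562.1 142.7  20.4] [1.629394170565103, 1.6293941705650414]
seat [563.  141.8  87.8] [1.296673561897039, 1.2966735618970542]
hinge [563.4 213.1 109.1] [1.1190578802592177, 1.1190578802590823]
send [571.1 271.9 255.2] [0.35261406805389517, 0.35261406805392465]
pad [569.6 246.9 174.9] [0.2973484536630121, 0.2973484536630713]
lpin [547.8  65.5  62.9] [0.08515578878349611, 0.08515578878348601]
tip [543.5  19.5 108.4] [0.21698869294598236, 0.21698869294584078]
bar [544.5  26.9 115.7] [2.9688501018142692, 2.9688501018141378]
1.7 [3.1 0.  0.4]
```

```bash
python3 - <<'E'
from h import *
s=env.state();print(s['tcp_rot'],s['eef_pos'],s['t'],s['opening'],np.degrees(s['tcp_rot'][2]))
# which tool axis is y; wrist cam pose
K,R,t=cal('wrist');print(-R.T@t,R)
E
```

```text
[3.14149994e+00 1.02687838e-05 3.84756284e-01] [ 234.63803189 -579.30565391  179.76351708] 1.7 0.9996853983115823 22.044911229791026
[ 297.76679454 -554.02931559  383.63934675] [[ 3.76213057e-01 -9.26532689e-01 -9.55110836e-04]
 [-8.99416440e-01 -3.65449847e-01  2.39784231e-01]
 [-2.22516974e-01 -8.93509164e-02 -9.70825736e-01]]
```

Emit:
{"method": "drive_tool", "body": {
  "commands": [
    {"dx": 25, "dy": 26, "dz": 2, "yaw": -1},
    {"dx": 26, "dy": 26, "dz": 0, "yaw": -1},
    {"dx": 26, "dy": 26, "dz": 0, "yaw": -1},
    {"dx": 26, "dy": 26, "dz": 0, "yaw": -1},
    {"dx": 26, "dy": 26, "dz": 0, "yaw": -1}
  ]
}}

```text
t: 2.12
eef_pos: [364.5, -448.0, 181.9]
tcp_rot: [3.141, -0.0, 0.296]
ft_force: [0.3, 0.2, -0.6]
opening: 0.996
```

Emit:
{"method": "drive_tool", "body": {
  "commands": [
    {"dx": 27, "dy": 29, "dz": 0, "yaw": -1},
    {"dx": 27, "dy": 29, "dz": 0, "yaw": -1},
    {"dx": 28, "dy": 29, "dz": 0},
    {"dx": 0, "dy": 0, "dz": 0}
  ]
}}

```text
invalid input
```

```bash
python3 - <<'E'
from h import *
s=env.state();print(s['t'],np.round(s['eef_pos'],1),np.degrees(s['tcp_rot'][2]))
im=snap('wrist','w1.png')
for q in ['roller_c']:
    for r in env.trace(q,'wrist')[:2]:
        m=np.array(r['pixels']).astype(np.uint8); ys,xs=np.nonzero(m); p=np.stack([xs,ys],1).astype(np.float32)
        rc=cv2.minAreaRect(p);c=p.mean(0); u=np.linalg.svd(p-c,full_matrices=False)[2][0]
        d=onz('wrist',c+u*40,36)-onz('wrist',c-u*40,36)
        print(r['conf'],rc,len(p),onz('wrist',rc[0],36),np.degrees(np.arctan2(d[1],d[0])))
    for r in env.place_of(q,'wrist')[:2]: print(r,onz('wrist',r['pixel'],36))
E
```

```text
2.1167 [ 364.5 -448.   181.9] 16.97295648746387
0.96 ((219.0, 79.5), (159.0, 46.0), 90.0) 6709 [ 445.7144772  -358.58767079   36.        ] -164.79667152740225
0.93 ((324.13934326171875, 223.03277587890625), (38.92321014404297, 148.65081787109375), 39.80556869506836) 4973 [ 344.41399022 -495.05394233   36.        ] 159.22380866320256
{'pixel': [216.6, 71.9], 'conf': 0.67} [ 450.10007496 -356.61934959   36.        ]
{'pixel': [322.8, 221.6], 'conf': 0.61} [ 344.11333589 -495.08463224   36.        ]
```

View pics/w1.png

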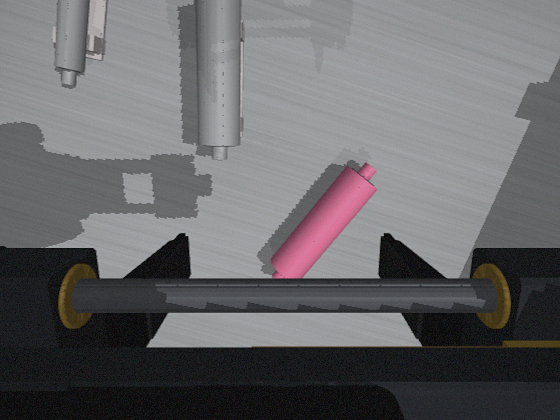

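Emit:
{"method": "drive_tool", "body": {
  "commands": [
    {"dx": 24, "dy": 29, "dz": 0, "yaw": -1},
    {"dx": 24, "dy": 29, "dz": 0, "yaw": -1},
    {"dx": 24, "dy": 29, "dz": 0, "yaw": 0},
    {"dx": 0, "dy": 0, "dz": 0, "yaw": 0}
  ]
}}

```text
t: 2.6
eef_pos: [437.9, -359.2, 181.9]
tcp_rot: [-3.141, -0.001, 0.265]
ft_force: [-0.6, 0.5, -0.2]
opening: 1.003
```

```bash
cat > ro.py <<'E'
from h import *
import sys
s=env.state();print(s['t'],np.round(s['eef_pos'],1),np.degrees(s['tcp_rot'][2]))
im=snap('wrist',sys.argv[1]); c=cal('wrist')
for q in ['roller_c']:
    for r in env.trace(q,'wrist')[:2]:
        m=np.array(r['pixels']).astype(np.uint8); ys,xs=np.nonzero(m); p=np.stack([xs,ys],1).astype(np.float32)
        rc=cv2.minAreaRect(p);cc=p.mean(0); u=np.linalg.svd(p-cc,full_matrices=False)[2][0]
        d=onz('wrist',cc+u*40,36)-onz('wrist',cc-u*40,36)
        print(r['conf'],rc,len(p),xs.min(),xs.max(),ys.min(),ys.max(),onz('wrist',rc[0],36),np.degrees(np.arctan2(d[1],d[0])))
    for r in env.place_of(q,'wrist')[:2]: print(r,onz('wrist',r['pixel'],36))
E
python3 ro.py w2.png
```

```text
2.6 [ 437.9 -359.2  181.9] 15.19024915810353
0.96 ((21.0, 182.0), (130.0, 42.0), 90.0) 3738 0 42 117 247 [ 374.12409196 -111.40821726   36.        ] -168.09330055720224
0.95 ((386.0000305175781, 301.5), (36.06244659423828, 132.22897338867188), 45.0) 1699 332 432 247 346 [ 345.78979268 -499.24210316   36.        ] 154.8364246325725
{'pixel': [379.8, 301.1], 'conf': 0.97} [ 343.77775749 -493.29701576   36.        ]
{'pixel': [0.8, 181.2], 'conf': 0.94} [369.56450061 -92.86765273  36.        ]
```

View pics/w2.png

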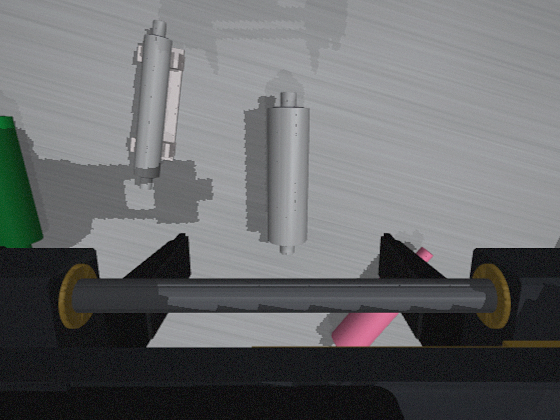

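```bash
python3 - <<'E'
from h import *
for a,z in [((289,92),40),((287,254),36),((288.5,107),50),((287.5,244),36)]: print(a,onz('wrist',a,z))
im=cv2.imread('pics/w2.png');cv2.imwrite('pics/w2c.png',cv2.resize(im[80:270,220:350],None,fx=3,fy=3))
E
```

```text
(289, 92) [ 523.6290362  -343.68451791   40.        ]
(287, 254) [ 369.52099859 -383.7805719    36.        ]
(288.5, 107) [ 510.47566107 -346.69293597   50.        ]
(287.5, 244) [ 380.16835991 -381.41168626   36.        ]
```

View pics/w2c.png

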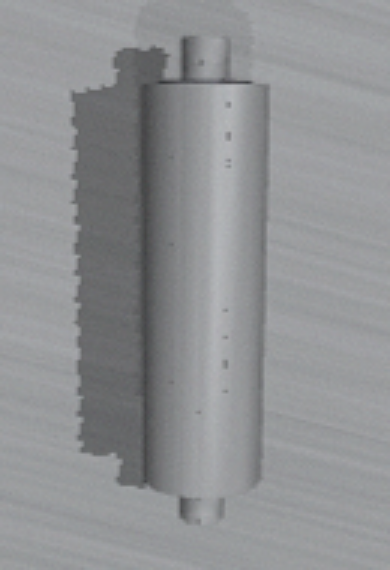

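Emit:
{"method": "drive_tool", "body": {
  "commands": [
    {"dx": 8.5, "dy": -4.5, "dz": -30, "yaw": -0.5},
    {"dx": 0, "dy": 0, "dz": -36, "yaw": 0},
    {"dx": 0, "dy": 0, "dz": -36, "yaw": 0},
    {"dx": 0, "dy": 0, "dz": -36, "yaw": 0},
    {"dx": 0, "dy": 0, "dz": -24, "yaw": 0}
  ]
}}

```text
t: 3.17
eef_pos: [442.2, -367.7, 16.7]
tcp_rot: [-3.14, 0.001, 0.252]
ft_force: [-0.2, 0.1, 0.1]
opening: 0.998
```

Emit:
{"method": "drive_tool", "body": {
  "commands": [
    {"dx": 0, "dy": 0, "dz": 0, "yaw": 0},
    {"dx": 0, "dy": 0, "dz": 0, "yaw": 0},
    {"dx": 0, "dy": 0, "dz": 0, "yaw": 0},
    {"dx": 0, "dy": 0, "dz": 0, "yaw": 0}
  ],
  "grip": 0.3
}}

```text
t: 3.5
eef_pos: [444.6, -368.1, 21.7]
tcp_rot: [3.139, -0.001, 0.253]
ft_force: [0.3, -0.5, -0.5]
opening: 0.776
```

Emit:
{"method": "drive_tool", "body": {
  "commands": [
    {"dx": 0, "dy": 0, "dz": 0, "yaw": 0},
    {"dx": 0, "dy": 0, "dz": 0, "yaw": 0},
    {"dx": 0, "dy": 0, "dz": 0, "yaw": 0},
    {"dx": 0, "dy": 0, "dz": 0, "yaw": 0}
  ]
}}

```text
t: 3.83
eef_pos: [444.3, -366.9, 20.3]
tcp_rot: [3.141, -0.0, 0.254]
ft_force: [-0.1, 0.0, -0.2]
opening: 0.495
```

```bash
python3 - <<'E'
from h import *
s=env.state();print(s['t'],np.round(s['eef_pos'],1),np.degrees(s['tcp_rot'][2]),s['opening'],s['ft_force'])
im=snap('wrist','w3.png'); c=cal('wrist')
s=env.state();print(s['t'],np.round(s['eef_pos'],1),s['opening'])
X=np.array(s['eef_pos']);print(proj('wrist',X),proj('wrist',X+[0,0,19]))
E
```

```text
3.8333 [ 444.3 -366.9   20.3] 14.55489933953792 0.4952364491410183 [-0.11422543  0.02825837 -0.18491941]
3.8833 [ 444.3 -366.8   20.1] 0.4542331725436452
[284.05104672 235.2735601 ] [284.01975188 246.39880889]
```

View pics/w3.png

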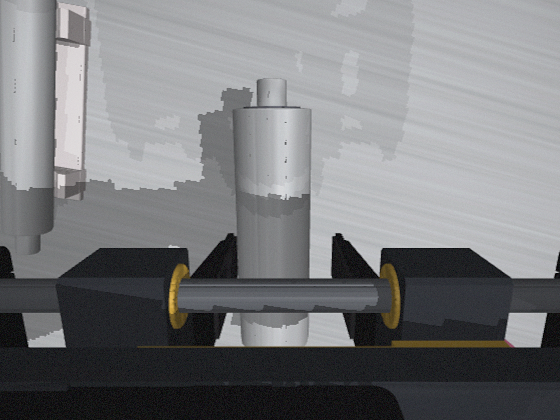

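```bash
python3 - <<'E'
from h import *
s=env.state();X=np.array(s['eef_pos']);a=s['tcp_rot'][2];ux=np.array([np.cos(a),np.sin(a)]);uy=np.array([-ux[1],ux[0]])
for p,z in [((271.5,79),40),((271.5,108),52),((272,215),50),((273,346),36)]:
    P=onz('wrist',p,z);d=P[:2]-X[:2];print(P,'along',d@ux,'perp(left+)',d@uy)
E
```

```text
[ 525.84215895 -339.33079506   40.        ] along 85.87448146673889 perp(left+) 6.112634930712107
[ 512.5693026  -343.10041596   52.        ] along 72.08023473646551 perp(left+) 5.800361591250502
[ 462.67827935 -355.84555408   50.        ] along 20.587412171909733 perp(left+) 6.005231098592981
[ 381.01501014 -376.56238192   36.        ] along -63.66132890068534 perp(left+) 6.480751833879258
```

Emit:
{"method": "drive_tool", "body": {
  "commands": [
    {"dx": 0, "dy": 0, "dz": 0, "yaw": 0},
    {"dx": 0, "dy": 0, "dz": 0, "yaw": 0},
    {"dx": 2, "dy": 4, "dz": 0, "yaw": 0},
    {"dx": 3, "dy": 4, "dz": 0, "yaw": 0},
    {"dx": 0, "dy": 0, "dz": 0, "yaw": 0}
  ],
  "grip": 0.65
}}

```text
t: 4.3
eef_pos: [449.6, -358.0, 19.7]
tcp_rot: [-3.141, 0.0, 0.254]
ft_force: [-1.1, 0.5, -0.2]
opening: 0.645
```

Emit:
{"method": "drive_tool", "body": {
  "commands": [
    {"dx": 0, "dy": 0, "dz": 0, "yaw": 0},
    {"dx": 0, "dy": 0, "dz": 0, "yaw": 0},
    {"dx": 0, "dy": 0, "dz": 0, "yaw": 0}
  ]
}}

```text
t: 4.55
eef_pos: [449.2, -358.8, 19.8]
tcp_rot: [3.141, 0.0, 0.254]
ft_force: [0.5, -0.4, -1.1]
opening: 0.65
```

```bash
python3 - <<'E'
from h import *
im=snap('wrist','w4.png')
s=env.state();print(s['t'],np.round(s['eef_pos'],1),np.degrees(s['tcp_rot'][2]),s['opening'],s['ft_force'])
E
```

```text
4.6 [ 449.1 -358.9   19.8] 14.544987491127486 0.6523414340211825 [-0.63757159  0.68674086 -0.10665757]
```

View pics/w4.png

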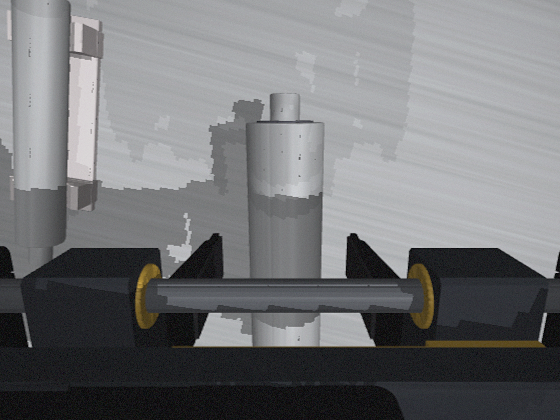

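Emit:
{"method": "drive_tool", "body": {
  "commands": [
    {"dx": 0, "dy": 0, "dz": 0, "yaw": 0},
    {"dx": 0, "dy": 0, "dz": 0, "yaw": 0},
    {"dx": 0, "dy": 0, "dz": 0, "yaw": 0},
    {"dx": 0, "dy": 0, "dz": 0, "yaw": 0},
    {"dx": 0, "dy": 0, "dz": 0, "yaw": 0}
  ],
  "grip": 0
}}

```text
t: 5.02
eef_pos: [449.1, -358.8, 19.8]
tcp_rot: [3.142, 0.0, 0.254]
ft_force: [-0.2, -0.6, -0.7]
opening: 0.354
```

Emit:
{"method": "drive_tool", "body": {
  "commands": [
    {"dx": 0, "dy": 0, "dz": 0, "yaw": 0},
    {"dx": 0, "dy": 0, "dz": 0, "yaw": 0}
  ]
}}

```text
t: 5.18
eef_pos: [449.1, -358.8, 19.8]
tcp_rot: [3.141, -0.0, 0.254]
ft_force: [0.5, -0.1, 1.0]
opening: 0.218
```

```bash
python3 - <<'E'
from h import *
im=snap('wrist','w5.png')
s=env.state();print(s['t'],np.round(s['eef_pos'],1),np.degrees(s['tcp_rot'][2]),s['opening'],s['ft_force'])
X=np.array(s['eef_pos']);a=s['tcp_rot'][2];ux=np.array([np.cos(a),np.sin(a)]);uy=np.array([-ux[1],ux[0]])
for p,z in [((285,94),40),((285,123),54)]:
    P=onz('wrist',p,z);d=P[:2]-X[:2];print(P,'along',d@ux,'perp(left+)',d@uy)
E
```

```text
5.2333 [ 449.2 -358.9   19.8] 14.54870041408673 0.1742863950998716 [-0.85970828 -2.66502831  1.03667946]
[ 525.67049454 -339.429564     40.        ] along 78.94528545656068 perp(left+) -0.40157716843932034
[ 512.57855847 -342.82898626   54.        ] along 65.41920476082313 perp(left+) -0.4032638683268481
```

View pics/w5.png

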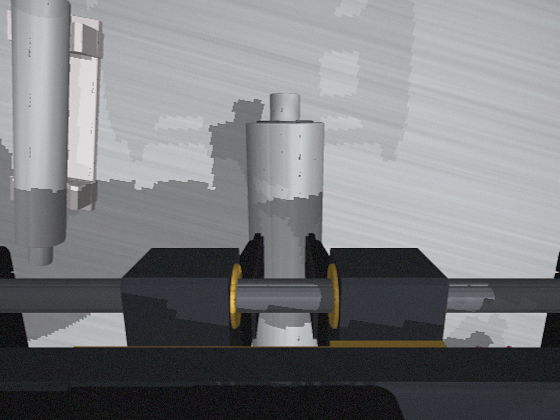

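Emit:
{"method": "drive_tool", "body": {
  "commands": [
    {"dx": 0, "dy": 0, "dz": 0, "yaw": 0},
    {"dx": 0, "dy": 0, "dz": 0, "yaw": 0}
  ]
}}

```text
t: 5.4
eef_pos: [449.8, -359.4, 21.2]
tcp_rot: [3.14, -0.001, 0.254]
ft_force: [-1.1, 2.7, 18.2]
opening: 0.039
```

```bash
python3 - <<'E'
from h import *
im=snap('wrist','w6.png')
s=env.state();print(s['t'],np.round(s['eef_pos'],1),np.degrees(s['tcp_rot'][2]),s['opening'],s['ft_force'])
im=snap('scene','s6.png');cv2.imwrite('pics/s6c.png',cv2.resize(im[180:320,90:290,::-1],None,fx=3.5,fy=3.5,interpolation=cv2.INTER_CUBIC))
E
```

```text
5.45 [ 449.9 -359.4   21.3] 14.543977465167826 0.021535999869436332 [-0.83763686  2.13309759 17.10385165]
```

View pics/w6.png

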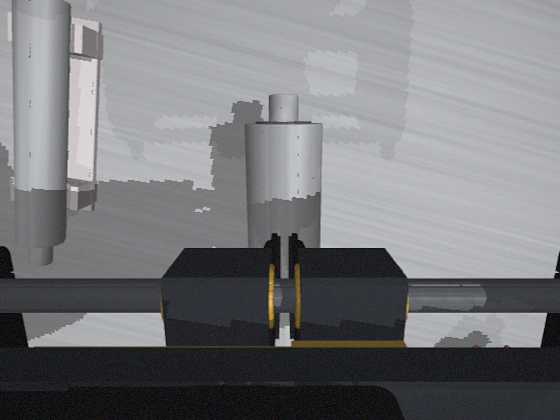

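View pics/s6c.png

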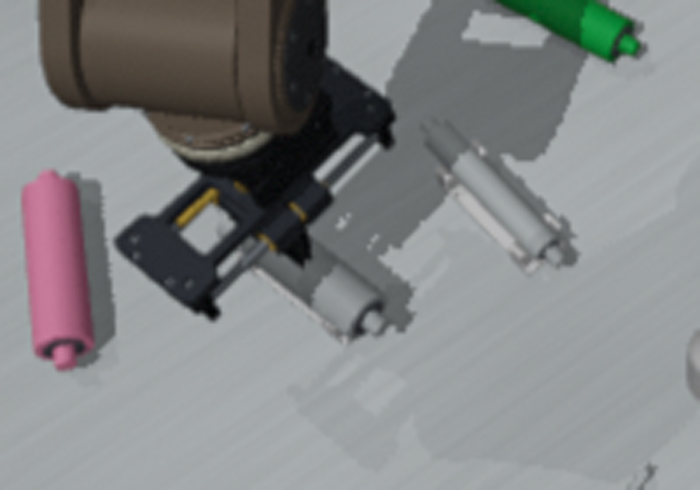

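```bash
python3 - <<'E'
from h import *
K,R,t=cal('wrist');print(K, -R.T@t)
s=env.state();X=np.array(s['eef_pos'])
print('tcp depth',(R@X+t)[2], 'finger scale f/2.05', K[0,0]/2.05, 'roller depth at silhouette',K[0,0]*40/77)
a=s['tcp_rot'][2];u=np.array([np.cos(a),np.sin(a),0])
for z in (36,56): print(z,(R@(np.array([449,-359,z])+u*65)+t)[2])
print(env.grip_point_offset)
E
```

```text
[[361.27780604   0.         284.10468583]
 [  0.         361.27780604 206.37693626]
 [  0.           0.           1.        ]] [ 515.39757472 -342.16749902  225.34015706]
tcp depth 214.2561932177103 finger scale f/2.05 176.2330761172934 roller depth at silhouette 187.67678235867606
36 184.7095479884005
56 165.28672471937546
18.8
```

Emit:
{"method": "drive_tool", "body": {
  "commands": [
    {"dx": 0, "dy": 0, "dz": 5, "yaw": 0},
    {"dx": 0, "dy": 0, "dz": 5, "yaw": 0},
    {"dx": 0, "dy": 0, "dz": 10, "yaw": 0},
    {"dx": 0, "dy": 0, "dz": 20, "yaw": 0},
    {"dx": 0, "dy": 0, "dz": 0, "yaw": 0}
  ],
  "grip": 0.75
}}

```text
t: 5.92
eef_pos: [450.1, -359.8, 62.9]
tcp_rot: [3.138, -0.002, 0.254]
ft_force: [0.4, -0.5, -0.3]
opening: 0.304
```

Emit:
{"method": "drive_tool", "body": {
  "commands": [
    {"dx": 0, "dy": 0, "dz": 0, "yaw": 0},
    {"dx": 0, "dy": 0, "dz": 0, "yaw": 0},
    {"dx": 0, "dy": 0, "dz": 0, "yaw": 0},
    {"dx": 0, "dy": 0, "dz": 0, "yaw": 0},
    {"dx": 0, "dy": 0, "dz": 0, "yaw": 0}
  ]
}}

```text
t: 6.33
eef_pos: [449.0, -358.7, 59.2]
tcp_rot: [-3.141, 0.0, 0.254]
ft_force: [0.1, 0.3, 0.1]
opening: 0.653
```

```bash
python3 - <<'E'
from h import *
im=snap('wrist','w7.png')
s=env.state();print(s['t'],np.round(s['eef_pos'],1),np.degrees(s['tcp_rot'][2]),s['opening'],s['ft_force'])
im=snap('scene','s7.png');cv2.imwrite('pics/s7c.png',cv2.resize(im[150:320,70:290,::-1],None,fx=3.5,fy=3.5,interpolation=cv2.INTER_CUBIC))
print(proj('scene',s['eef_pos']))
E
```

```text
6.3833 [ 449.  -358.7   59.3] 14.541244265483476 0.6970191000612019 [-0.18473831 -0.53025026  0.07492902]
[173.93528182 250.95584936]
```

View pics/w7.png

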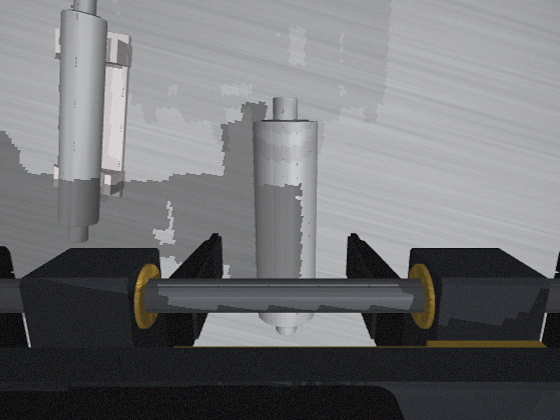

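View pics/s7c.png

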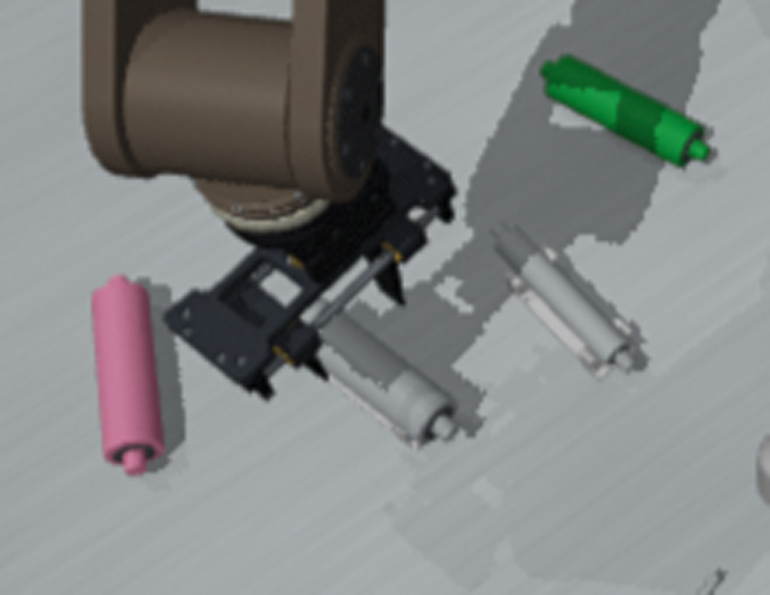

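Emit:
{"method": "drive_tool", "body": {
  "commands": [
    {"dx": 0, "dy": 0, "dz": -20, "yaw": 0},
    {"dx": 0, "dy": 0, "dz": -15, "yaw": 0},
    {"dx": 0, "dy": 0, "dz": -6, "yaw": 0},
    {"dx": 0, "dy": 0, "dz": -2, "yaw": 0},
    {"dx": 0, "dy": 0, "dz": 0, "yaw": 0}
  ]
}}

```text
t: 6.85
eef_pos: [449.1, -358.8, 16.5]
tcp_rot: [-3.141, 0.0, 0.254]
ft_force: [0.5, 0.7, 0.2]
opening: 0.748
```

Emit:
{"method": "drive_tool", "body": {
  "commands": [
    {"dx": 0, "dy": 0, "dz": -3, "yaw": 0},
    {"dx": 0, "dy": 0, "dz": -2, "yaw": 0},
    {"dx": 0, "dy": 0, "dz": 0, "yaw": 0}
  ]
}}

```text
t: 7.1
eef_pos: [449.2, -358.9, 11.9]
tcp_rot: [3.141, -0.0, 0.254]
ft_force: [0.6, 0.5, 1.4]
opening: 0.749
```

Emit:
{"method": "drive_tool", "body": {
  "commands": [
    {"dx": 0, "dy": 0, "dz": -3, "yaw": 0},
    {"dx": 0, "dy": 0, "dz": -2, "yaw": 0},
    {"dx": 0, "dy": 0, "dz": 0, "yaw": 0}
  ]
}}

```text
t: 7.35
eef_pos: [449.0, -358.7, 6.5]
tcp_rot: [-3.141, 0.0, 0.254]
ft_force: [1.5, 0.5, 0.5]
opening: 0.749
```

Emit:
{"method": "drive_tool", "body": {
  "commands": [
    {"dx": 0, "dy": 0, "dz": -3, "yaw": 0},
    {"dx": 0, "dy": 0, "dz": -2, "yaw": 0},
    {"dx": 0, "dy": 0, "dz": 0, "yaw": 0}
  ]
}}

```text
t: 7.6
eef_pos: [449.0, -358.7, 1.3]
tcp_rot: [-3.141, 0.0, 0.254]
ft_force: [0.6, -0.6, -1.2]
opening: 0.748
```

Emit:
{"method": "drive_tool", "body": {
  "commands": [
    {"dx": 0, "dy": 0, "dz": -2, "yaw": 0},
    {"dx": 0, "dy": 0, "dz": -2, "yaw": 0},
    {"dx": 0, "dy": 0, "dz": 0, "yaw": 0}
  ]
}}

```text
t: 7.85
eef_pos: [449.0, -358.7, -2.6]
tcp_rot: [-3.141, 0.0, 0.254]
ft_force: [1.4, 0.2, 0.7]
opening: 0.747
```

```bash
python3 - <<'E'
from h import *
im=snap('wrist','w8.png')
s=env.state();print(s['t'],np.round(s['eef_pos'],1),s['opening'],s['ft_force'])
E
```

```text
7.9 [ 449.1 -358.8   -2.5] 0.7482200340010817 [ 0.09045997 -0.62195906 -0.25559741]
```

View pics/w8.png

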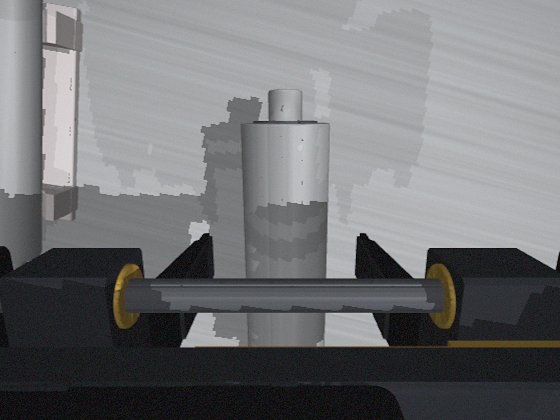

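Emit:
{"method": "drive_tool", "body": {
  "commands": [
    {"dx": 0, "dy": 0, "dz": -3, "yaw": 0},
    {"dx": 0, "dy": 0, "dz": -2, "yaw": 0},
    {"dx": 0, "dy": 0, "dz": 0, "yaw": 0}
  ]
}}

```text
t: 8.15
eef_pos: [449.0, -358.7, -7.7]
tcp_rot: [-3.141, 0.0, 0.254]
ft_force: [-0.5, -0.5, 0.3]
opening: 0.752
```

Emit:
{"method": "drive_tool", "body": {
  "commands": [
    {"dx": 0, "dy": 0, "dz": -2, "yaw": 0},
    {"dx": 0, "dy": 0, "dz": -1, "yaw": 0},
    {"dx": 0, "dy": 0, "dz": 0, "yaw": 0}
  ]
}}

```text
t: 8.4
eef_pos: [449.1, -358.7, -10.5]
tcp_rot: [-3.141, 0.0, 0.254]
ft_force: [-0.8, -0.2, -1.4]
opening: 0.749
```

Emit:
{"method": "drive_tool", "body": {
  "commands": [
    {"dx": 0, "dy": 0, "dz": 0, "yaw": 0},
    {"dx": 0, "dy": 0, "dz": 0, "yaw": 0},
    {"dx": 0, "dy": 0, "dz": 0, "yaw": 0},
    {"dx": 0, "dy": 0, "dz": 0, "yaw": 0},
    {"dx": 0, "dy": 0, "dz": 0, "yaw": 0}
  ],
  "grip": 0
}}

```text
t: 8.82
eef_pos: [449.2, -358.8, -10.2]
tcp_rot: [3.141, -0.0, 0.254]
ft_force: [0.4, -0.0, -0.8]
opening: 0.456
```

Emit:
{"method": "drive_tool", "body": {
  "commands": [
    {"dx": 0, "dy": 0, "dz": 0, "yaw": 0},
    {"dx": 0, "dy": 0, "dz": 0, "yaw": 0},
    {"dx": 0, "dy": 0, "dz": 0, "yaw": 0}
  ]
}}

```text
t: 9.07
eef_pos: [449.4, -359.3, -10.1]
tcp_rot: [3.141, -0.0, 0.254]
ft_force: [0.8, -3.9, -0.0]
opening: 0.413
```

Emit:
{"method": "drive_tool", "body": {
  "commands": [
    {"dx": 0, "dy": 0, "dz": 3, "yaw": 0},
    {"dx": 0, "dy": 0, "dz": 5, "yaw": 0},
    {"dx": 0, "dy": 0, "dz": 10, "yaw": 0},
    {"dx": 0, "dy": 0, "dz": 15, "yaw": 0},
    {"dx": 0, "dy": 0, "dz": 0, "yaw": 0}
  ]
}}

```text
t: 9.48
eef_pos: [449.9, -359.4, 25.3]
tcp_rot: [3.139, -0.002, 0.254]
ft_force: [0.6, -1.1, -5.0]
opening: 0.413
```

```bash
python3 - <<'E'
from h import *
im=snap('wrist','w9.png')
s=env.state();print(s['t'],np.round(s['eef_pos'],1),s['opening'],s['ft_force'],s['moment'])
E
```

```text
9.5333 [ 449.6 -359.2   24.2] 0.41522967300299973 [-0.39772825 -0.17178575 -5.21212124] [-0.00224033  0.01679869  0.01537205]
```

View pics/w9.png

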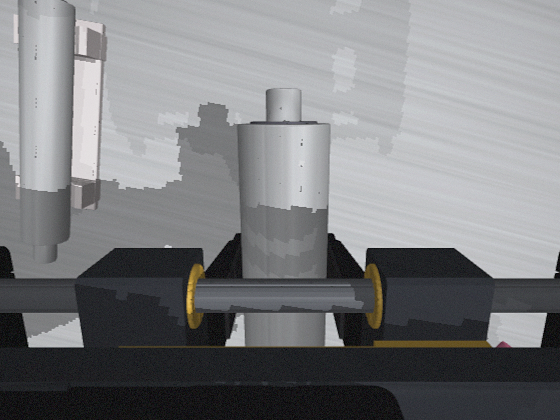

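Emit:
{"method": "drive_tool", "body": {
  "commands": [
    {"dx": 2, "dy": 10, "dz": 25, "yaw": 0},
    {"dx": 5, "dy": 25, "dz": 28, "yaw": -2},
    {"dx": 6, "dy": 35, "dz": 20, "yaw": -3},
    {"dx": 6, "dy": 38, "dz": 15, "yaw": -3},
    {"dx": 6, "dy": 38, "dz": 10, "yaw": -3}
  ]
}}

```text
t: 9.95
eef_pos: [474.1, -211.5, 121.9]
tcp_rot: [3.141, -0.001, 0.058]
ft_force: [2.4, 1.2, -5.7]
opening: 0.417
```

Emit:
{"method": "drive_tool", "body": {
  "commands": [
    {"dx": 6, "dy": 38, "dz": 8, "yaw": -3},
    {"dx": 6, "dy": 38, "dz": 0, "yaw": -3},
    {"dx": 6, "dy": 38, "dz": 0, "yaw": -3},
    {"dx": 6, "dy": 38, "dz": 0, "yaw": 0},
    {"dx": 6, "dy": 38, "dz": 0, "yaw": 0}
  ]
}}

```text
t: 10.37
eef_pos: [503.6, -20.8, 128.5]
tcp_rot: [3.142, 0.001, -0.096]
ft_force: [1.4, -1.0, -6.0]
opening: 0.413
```

Emit:
{"method": "drive_tool", "body": {
  "commands": [
    {"dx": 0, "dy": 25, "dz": 0, "yaw": 0},
    {"dx": 0, "dy": 8, "dz": 0, "yaw": 0},
    {"dx": 0, "dy": 0, "dz": 0, "yaw": 0},
    {"dx": 0, "dy": 0, "dz": 0, "yaw": 0},
    {"dx": 0, "dy": 0, "dz": 0, "yaw": 0}
  ]
}}

```text
t: 10.78
eef_pos: [504.0, 9.4, 128.6]
tcp_rot: [3.141, 0.0, -0.096]
ft_force: [0.2, 0.5, -4.7]
opening: 0.415
```

```bash
cat > wl.py <<'E'
from h import *
import sys,json
s0=env.state();c=cal('wrist')
im=snap('wrist',sys.argv[1]);s=env.state()
K,R,t=c
json.dump([K.tolist(),R.tolist(),t.tolist()],open('pics/'+sys.argv[1][:-3]+'json','w'))
print(s['t'],np.round(s0['eef_pos'],1),np.round(s['eef_pos'],1),np.degrees(s['tcp_rot'][2]),s['opening'],np.round(s['ft_force'],1))
E
python3 wl.py w10.png
```

```text
10.8333 [504.    9.4 128.6] [504.1   9.1 128.6] -5.523410264300975 0.41506075565100603 [-0.7 -0.2 -4.9]
```

View pics/w10.png

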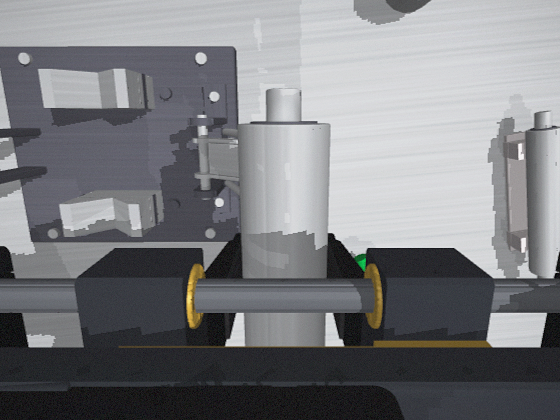

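```bash
python3 - <<'E'
import cv2
im=cv2.imread('pics/w10.png');cv2.imwrite('pics/w10c.png',cv2.resize(im[35:250,0:260],None,fx=3,fy=2.75,interpolation=cv2.INTER_CUBIC))
E
```

```text
(no output)
```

View pics/w10c.png

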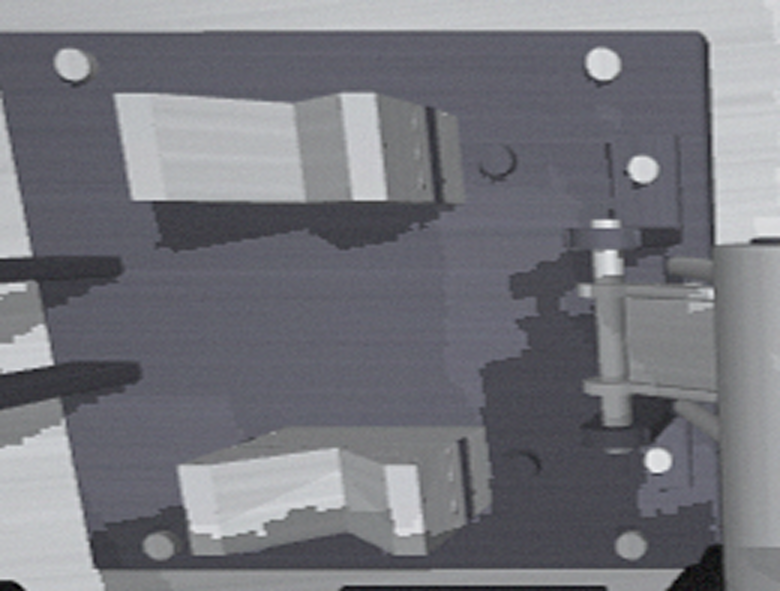

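```bash
cat > fit.py <<'E'
from h import *
import json
from scipy.optimize import least_squares
np.set_printoptions(precision=2,suppress=True)
K,R,t=[np.array(a) for a in json.load(open('pics/w10.json'))];c=(K,R,t)
P=[((704,33),(85,-98,15)),((95,570),(-85,98,15)),
((115,94),(61,30,69)),((132,200),(35,30,69)),((378,94),(61,-30,69)),((388,200),(35,-30,69)),
((178,466),(-35,30,69)),((190,555),(-61,30,69)),((418,464),(-35,-30,69)),((428,553),(-61,-30,69))]
px=np.array([(u/3,v/2.75+35) for (u,v),_ in P]);X=np.array([p for _,p in P],float)
def W(q,X):
    a=q[3];r=np.array([[np.cos(a),-np.sin(a),0],[np.sin(a),np.cos(a),0],[0,0,1]]);return X@r.T+np.array([q[0],q[1],q[2]])
def pr(Y): 
    p=(K@(R@Y.T+t[:,None])).T;return p[:,:2]/p[:,2:]
f=lambda q:(pr(W(q,X))-px).ravel()
r=least_squares(f,[562,142,0,-.1],loss='soft_l1');print(r.x,np.degrees(r.x[3]));print(r.fun.reshape(-1,2))
g=lambda q:f([q[0],q[1],0,q[2]])
r=least_squares(g,[562,142,-.1],loss='soft_l1');print(r.x,np.degrees(r.x[2]),r.cost);print(r.fun.reshape(-1,2))
E
python3 fit.py
```

```text
[556.3  144.72  -1.21  -0.1 ] -5.482416235265847
[[-0.88 -0.7 ]
 [-1.97  0.22]
 [ 0.49 -0.34]
 [ 0.8   0.15]
 [-0.31 -0.28]
 [ 0.21  0.22]
 [ 0.19 -0.41]
 [ 1.21 -0.01]
 [-0.3   0.41]
 [-0.4   0.82]]
[556.32 144.14  -0.1 ] -5.522597152674174 4.098495486769379
[[-0.3  -0.99]
 [-2.33  0.51]
 [ 0.2  -0.71]
 [ 0.53 -0.03]
 [-0.16 -0.58]
 [ 0.34  0.1 ]
 [-0.06 -0.15]
 [ 0.96  0.38]
 [-0.2   0.73]
 [-0.31  1.26]]
```

```bash
python3 - <<'E'
from h import *
import json
s=env.state();X=np.array(s['eef_pos']);a=s['tcp_rot'][2];ux=np.array([np.cos(a),np.sin(a)]);uy=np.array([-ux[1],ux[0]])
zc=X[2]+46.5
c=[np.array(q) for q in json.load(open('pics/w10.json'))]
for p,z in [((283.5,89),zc+5),((284,123),zc+16),((240.5,150),zc),((329,150),zc)]:
    d=onz('wrist',p,z,c)[:2]-X[:2];print('along',d@ux,'perp',d@uy)
im=cv2.imread('pics/w10.png');cv2.imwrite('pics/w10d.png',cv2.resize(im[70:280,200:370],None,fx=3,fy=2.75,interpolation=cv2.INTER_CUBIC))
d=np.array([556.3,144.4])-X[:2];print(d,X)
E
```

```text
along 78.9146316718822 perp 0.7430930863867116
along 65.77730124863247 perp 0.5021366805179662
along 54.11961961606238 perp 19.306316729732977
along 54.183440770689955 perp -18.915636313370705
[ 52.23414492 135.25953856] [504.06585508   9.14046144 128.61004739]
```

View pics/w10d.png

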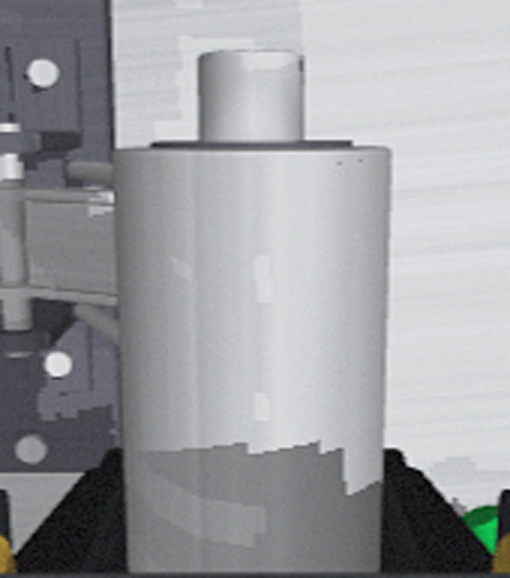

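Emit:
{"method": "drive_tool", "body": {
  "commands": [
    {"dx": 12, "dy": 32, "dz": 0, "yaw": 0},
    {"dx": 14, "dy": 37, "dz": 0, "yaw": 0},
    {"dx": 14, "dy": 36, "dz": 0, "yaw": 0},
    {"dx": 9, "dy": 23, "dz": 0, "yaw": 0},
    {"dx": 3.2, "dy": 7.3, "dz": 0, "yaw": 0}
  ]
}}

```text
t: 11.25
eef_pos: [557.6, 147.4, 128.5]
tcp_rot: [-3.141, -0.001, -0.095]
ft_force: [-0.8, -0.9, -4.6]
opening: 0.415
```

Emit:
{"method": "drive_tool", "body": {
  "commands": [
    {"dx": 0, "dy": 0, "dz": 0, "yaw": 0},
    {"dx": 0, "dy": 0, "dz": -10, "yaw": 0},
    {"dx": 0, "dy": 0, "dz": -10, "yaw": 0},
    {"dx": 0, "dy": 0, "dz": 0, "yaw": 0},
    {"dx": 0, "dy": 0, "dz": 0, "yaw": 0}
  ]
}}

```text
t: 11.67
eef_pos: [555.7, 144.3, 107.8]
tcp_rot: [3.141, 0.002, -0.097]
ft_force: [0.2, 1.2, -5.3]
opening: 0.414
```

```bash
python3 wl.py w11.png
```

```text
11.7167 [555.7 144.3 107.8] [556.2 144.5 108.4] -5.524920913903052 0.41117382311594763 [ 0.1  0.4 -4.7]
```

View pics/w11.png

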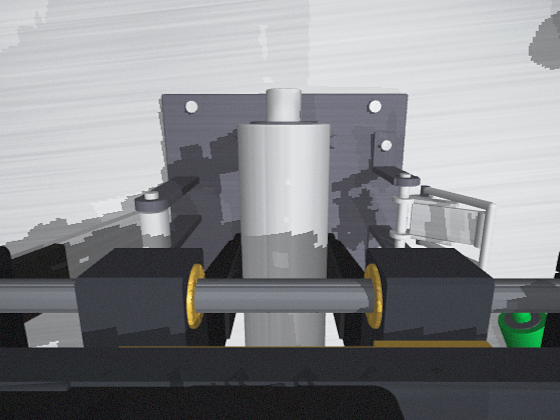

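Emit:
{"method": "drive_tool", "body": {
  "commands": [
    {"dx": 0, "dy": 0, "dz": -15, "yaw": 0},
    {"dx": 0, "dy": 0, "dz": -18, "yaw": 0},
    {"dx": 0, "dy": 0, "dz": -16, "yaw": 0},
    {"dx": 0, "dy": 0, "dz": -8, "yaw": 0},
    {"dx": 0, "dy": 0, "dz": 0, "yaw": 0}
  ]
}}

```text
t: 12.13
eef_pos: [555.7, 145.1, 50.5]
tcp_rot: [3.141, 0.002, -0.096]
ft_force: [-0.8, -0.1, -5.0]
opening: 0.414
```

Emit:
{"method": "drive_tool", "body": {
  "commands": [
    {"dx": 0, "dy": 0, "dz": -3, "yaw": 0},
    {"dx": 0, "dy": 0, "dz": -3, "yaw": 0},
    {"dx": 0, "dy": 0, "dz": -2, "yaw": 0},
    {"dx": 0, "dy": 0, "dz": 0, "yaw": 0}
  ]
}}

```text
t: 12.47
eef_pos: [556.4, 145.5, 43.9]
tcp_rot: [3.142, -0.0, -0.095]
ft_force: [-1.3, -0.7, -4.7]
opening: 0.413
```

```bash
python3 wl.py w12.png
```

```text
12.5167 [556.4 145.5  43.9] [556.5 145.5  44.1] -5.453707494374065 0.4136439392157922 [ 0.3 -0.  -4.3]
```

View pics/w12.png

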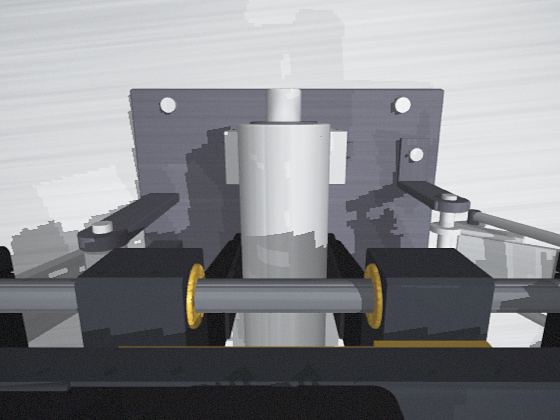

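```bash
python3 - <<'E'
from h import *
import json
np.set_printoptions(precision=1,suppress=True)
c=[np.array(q) for q in json.load(open('pics/w12.json'))]
a=np.radians(-5.5);ux=np.array([np.cos(a),np.sin(a)]);uy=np.array([-ux[1],ux[0]])
T=np.array([556.4,145.5])
for n,p,z in [('vbL far',(225,131),69),('vbL near',(226,184),69),('vbR far',(346,131),69),('vbR near',(347,184),69),('plateFL',(131,90),15),('plateFR',(443,90),15),('tip',(284.5,89),90+6),('body',(284.5,124),90+16)]:
    d=onz('wrist',p,z,c)[:2]-T;print(n,d@ux,d@uy)
E
```

```text
vbL far 61.41087211518762 28.986467760759606
vbL near 35.325470309059035 29.46355481565372
vbR far 61.51682666635611 -29.689668251654954
vbR near 35.4518093208398 -31.30889427346386
plateFL 84.02103123758948 94.67777391946616
plateFR 84.32935274649823 -97.1772995633123
tip 78.94529812943563 0.13737008324610023
body 65.45027446238963 0.10227533133518367
```

Emit:
{"method": "drive_tool", "body": {
  "commands": [
    {"dx": 0.3, "dy": -0.8, "dz": -2, "yaw": 0},
    {"dx": 0, "dy": 0, "dz": -2, "yaw": 0},
    {"dx": 0, "dy": 0, "dz": -2, "yaw": 0},
    {"dx": 0, "dy": 0, "dz": 0, "yaw": 0}
  ]
}}

```text
t: 12.85
eef_pos: [556.4, 144.6, 37.3]
tcp_rot: [3.141, 0.001, -0.095]
ft_force: [0.5, 0.1, -4.3]
opening: 0.414
```

Emit:
{"method": "drive_tool", "body": {
  "commands": [
    {"dx": 0, "dy": 0, "dz": -2, "yaw": 0},
    {"dx": 0, "dy": 0, "dz": -1, "yaw": 0},
    {"dx": 0, "dy": 0, "dz": 0, "yaw": 0}
  ]
}}

```text
t: 13.1
eef_pos: [556.5, 144.7, 34.5]
tcp_rot: [3.141, 0.0, -0.095]
ft_force: [-0.4, 0.5, -4.9]
opening: 0.417
```

Emit:
{"method": "drive_tool", "body": {
  "commands": [
    {"dx": 0, "dy": 0, "dz": -1.5, "yaw": 0},
    {"dx": 0, "dy": 0, "dz": -1, "yaw": 0},
    {"dx": 0, "dy": 0, "dz": 0, "yaw": 0}
  ]
}}

```text
t: 13.35
eef_pos: [556.5, 144.7, 32.0]
tcp_rot: [3.141, 0.0, -0.095]
ft_force: [0.2, -0.3, -5.8]
opening: 0.416
```

Emit:
{"method": "drive_tool", "body": {
  "commands": [
    {"dx": 0, "dy": 0, "dz": -1, "yaw": 0},
    {"dx": 0, "dy": 0, "dz": -1, "yaw": 0},
    {"dx": 0, "dy": 0, "dz": 0, "yaw": 0}
  ]
}}

```text
t: 13.6
eef_pos: [556.5, 144.6, 30.1]
tcp_rot: [3.141, 0.0, -0.095]
ft_force: [0.1, -0.4, -5.4]
opening: 0.413
```

Emit:
{"method": "drive_tool", "body": {
  "commands": [
    {"dx": 0, "dy": 0, "dz": -1, "yaw": 0},
    {"dx": 0, "dy": 0, "dz": 0, "yaw": 0}
  ]
}}

```text
t: 13.77
eef_pos: [556.6, 144.7, 29.1]
tcp_rot: [3.142, 0.0, -0.095]
ft_force: [0.5, -0.5, -5.2]
opening: 0.414
```

Emit:
{"method": "drive_tool", "body": {
  "commands": [
    {"dx": 0, "dy": 0, "dz": -1, "yaw": 0},
    {"dx": 0, "dy": 0, "dz": 0, "yaw": 0}
  ]
}}

```text
t: 13.93
eef_pos: [556.7, 144.8, 28.7]
tcp_rot: [-3.141, -0.0, -0.095]
ft_force: [-1.1, 0.1, 1.9]
opening: 0.414
```

Emit:
{"method": "drive_tool", "body": {
  "commands": [
    {"dx": 0, "dy": 0, "dz": 0, "yaw": 0},
    {"dx": 0, "dy": 0, "dz": 0, "yaw": 0},
    {"dx": 0, "dy": 0, "dz": 0, "yaw": 0},
    {"dx": 0, "dy": 0, "dz": 0, "yaw": 0},
    {"dx": 0, "dy": 0, "dz": 0, "yaw": 0}
  ],
  "grip": 0.7
}}

```text
t: 14.35
eef_pos: [556.8, 144.7, 28.3]
tcp_rot: [3.142, -0.0, -0.095]
ft_force: [-0.3, -0.4, 0.2]
opening: 0.679
```

```bash
python3 wl.py w13.png
```

```text
14.4 [556.8 144.7  28.3] [556.7 144.7  28.3] -5.4515783243142755 0.6938377386093357 [-0.5  0.1  0.3]
```

View pics/w13.png

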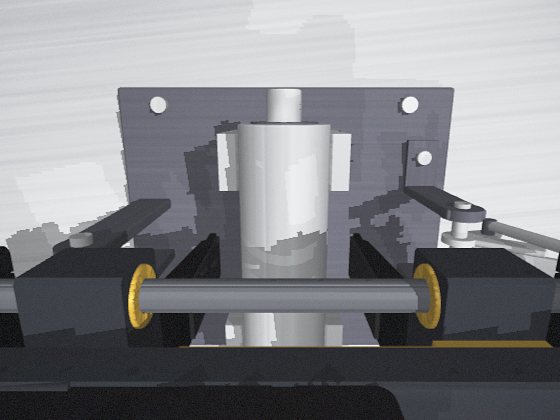

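Emit:
{"method": "drive_tool", "body": {
  "commands": [
    {"dx": 0, "dy": 0, "dz": 15, "yaw": 0},
    {"dx": 0, "dy": 0, "dz": 35, "yaw": 0},
    {"dx": 0, "dy": 0, "dz": 41, "yaw": 0},
    {"dx": 0, "dy": 0, "dz": 41, "yaw": 0},
    {"dx": 0, "dy": 0, "dz": 41, "yaw": 0}
  ]
}}

```text
t: 14.82
eef_pos: [556.2, 144.6, 203.2]
tcp_rot: [3.141, 0.0, -0.095]
ft_force: [0.4, -1.0, 0.1]
opening: 0.699
```

Emit:
{"method": "drive_tool", "body": {
  "commands": [
    {"dx": 0, "dy": 0, "dz": 36, "yaw": 0},
    {"dx": 0, "dy": 0, "dz": 18, "yaw": 0},
    {"dx": 0, "dy": 0, "dz": 0, "yaw": 0},
    {"dx": 0, "dy": 0, "dz": 0, "yaw": 0}
  ],
  "grip": 0
}}

```text
t: 15.15
eef_pos: [556.7, 144.7, 255.8]
tcp_rot: [-3.141, -0.002, -0.095]
ft_force: [-0.3, 0.6, -0.7]
opening: 0.477
```

```bash
python3 wl.py w14.png; python3 - <<'E'
from h import *
im=snap('scene','s14.png');cv2.imwrite('pics/s14c.png',cv2.resize(im[60:240,260:460,::-1],None,fx=3.3,fy=3.3,interpolation=cv2.INTER_CUBIC))
E
```

```text
15.2 [556.7 144.7 255.8] [556.2 144.6 254.6] -5.450780364671697 0.44025338320513274 [-0.7 -0.4 -0.6]
```

View pics/w14.png

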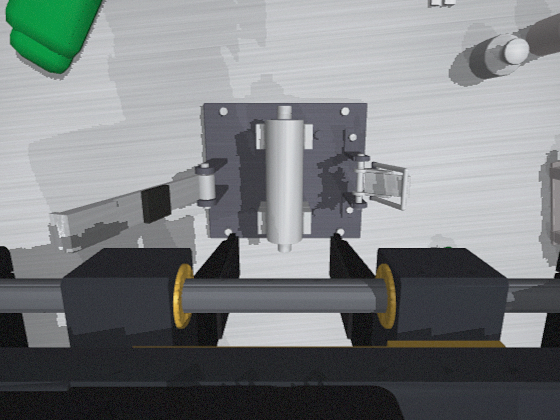

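View pics/s14c.png

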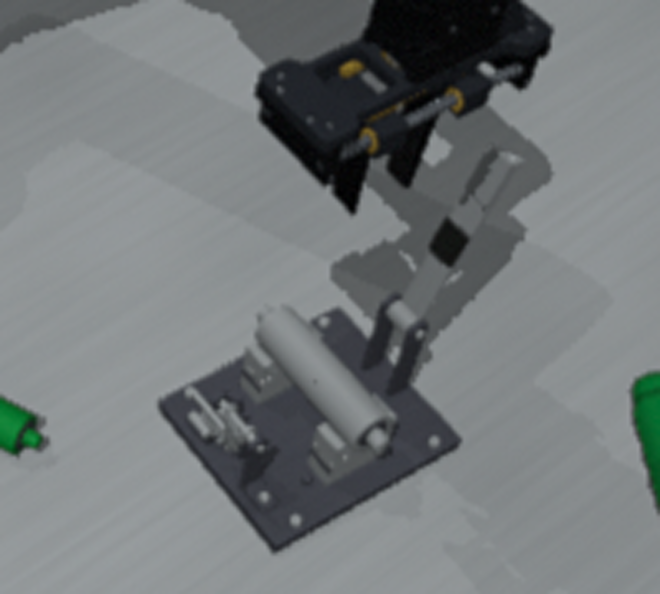

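```bash
cat > fx.py <<'E'
from h import *
import json
O=np.array([556.5,144.6,0]);A=np.radians(-5.5)
Rf=np.array([[np.cos(A),-np.sin(A),0],[np.sin(A),np.cos(A),0],[0,0,1]])
def f2w(p): return Rf@np.array(p,float)+O
def w2f(p): return Rf.T@(np.array(p,float)-O)
def ld(n): return [np.array(q) for q in json.load(open('pics/'+n+'.json'))]
def hitx(cam,px,x0,c):  # intersect ray with plane x'=x0
    o,d=ray(cam,px,c); o=w2f(o); d=Rf.T@d; return o+d*(x0-o[0])/d[0]
def hitz(cam,px,z,c): return w2f(onz(cam,px,z,c))
E
python3 - <<'E'
from fx import *
np.set_printoptions(precision=1,suppress=True)
c=ld('w14')
print('roller far body',hitz('wrist',(285,119),88,c),'near',hitz('wrist',(285,243),80,c),'tips',hitz('wrist',(285,107),80,c),hitz('wrist',(285,252),72,c))
print('strap end far corner',hitx('wrist',(52,213),12,c),'near corner',hitx('wrist',(63,248),-12,c))
for z in (220,240,255,260): print(z,hitz('wrist',(52,213),z,c),hitz('wrist',(63,248),z,c))
print('V', [hitz('wrist',p,69,c) for p in [(256,123),(312,123),(258,150),(312,150)]])
for th in (1.7,1.8,1.9,2.0):
    print(th,[proj('wrist',f2w([x,80-165*np.cos(th)-9*np.sin(th)*-1, 98+165*np.sin(th)+9*np.cos(th)]),c) for x in (12,-12)])
E
```

```text
roller far body [66.5 -0.  88. ] near [-67.4  -0.4  80. ] tips [78.3 -0.  80. ] [-81.1  -0.4  72. ]
strap end far corner [ 12.  139.8 250.4] near corner [-12.  139.4 245.8]
220 [  3.9 160.1 220. ] [-21.6 156.2 220. ]
240 [  9.2 146.7 240. ] [-14.2 143.2 240. ]
255 [ 13.2 136.7 255. ] [ -8.5 133.4 255. ]
260 [ 14.6 133.4 260. ] [ -6.7 130.1 260. ]
V [array([62.2, 30.5, 69. ]), array([ 62.3, -28.5,  69. ]), array([34. , 28.8, 69. ]), array([ 34.1, -29.1,  69. ])]
1.7 [array([ 92.6, 217.6]), array([ 97.7, 256.9])]
1.8 [array([ 68.5, 215.8]), array([ 74.1, 254.4])]
1.9 [array([ 47.7, 213.3]), array([ 53.7, 251.1])]
2.0 [array([ 30.6, 210.4]), array([ 36.9, 247.1])]
```

Emit:
{"method": "drive_tool", "body": {
  "commands": [
    {"dx": 3.5, "dy": 36, "dz": 0, "yaw": 0},
    {"dx": 3.8, "dy": 39, "dz": 0, "yaw": 0},
    {"dx": 3.8, "dy": 39, "dz": 0, "yaw": 0},
    {"dx": 3.5, "dy": 35, "dz": 0, "yaw": 0},
    {"dx": 1.9, "dy": 20, "dz": 0, "yaw": 0}
  ]
}}

```text
t: 15.67
eef_pos: [572.5, 316.8, 252.9]
tcp_rot: [3.141, 0.003, -0.094]
ft_force: [-0.3, -0.9, -0.6]
opening: 0.045
```

Emit:
{"method": "drive_tool", "body": {
  "commands": [
    {"dx": 0, "dy": 0, "dz": -20, "yaw": 0},
    {"dx": 0, "dy": 0, "dz": -30, "yaw": 0},
    {"dx": 0, "dy": 0, "dz": -25, "yaw": 0},
    {"dx": 0, "dy": 0, "dz": -8, "yaw": 0},
    {"dx": 0, "dy": 0, "dz": 0, "yaw": 0}
  ]
}}

```text
t: 16.08
eef_pos: [571.9, 313.2, 168.9]
tcp_rot: [3.139, 0.005, -0.095]
ft_force: [0.6, -0.3, 1.2]
opening: 0.004
```

```bash
python3 wl.py w15.png; python3 - <<'E'
from h import *
im=snap('scene','s15.png');cv2.imwrite('pics/s15c.png',cv2.resize(im[60:240,280:480,::-1],None,fx=3.3,fy=3.3,interpolation=cv2.INTER_CUBIC))
from fx import *
print(w2f(env.state()['eef_pos']))
E
```

```text
16.1333 [571.9 313.2 168.9] [572.9 313.5 171.2] -5.459610948634428 0.0023874359901527795 [-0.1  0.6  0.5]
[  0.70643066 169.96443511 172.57911601]
```

View pics/w15.png

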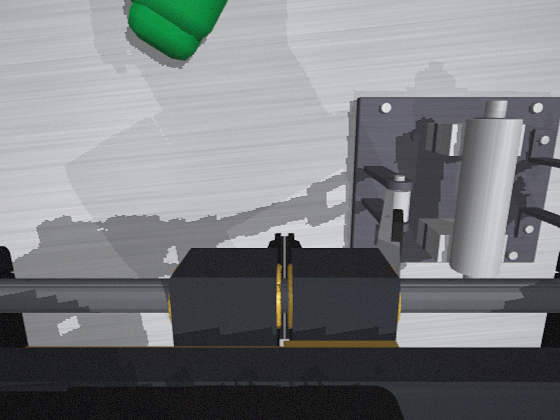

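View pics/s15c.png

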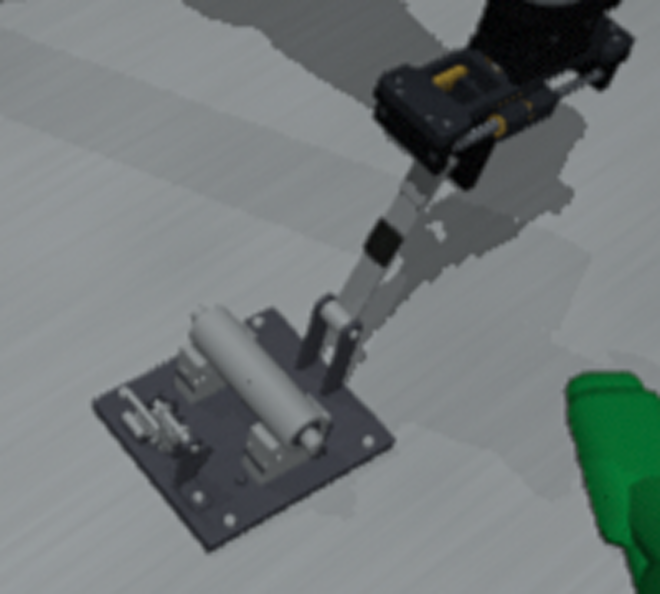

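Emit:
{"method": "drive_tool", "body": {
  "commands": [
    {"dx": -1.4, "dy": -15, "dz": 0, "yaw": 0},
    {"dx": -1.4, "dy": -15, "dz": 0, "yaw": 0},
    {"dx": -1.4, "dy": -15, "dz": 0, "yaw": 0},
    {"dx": -1.4, "dy": -15, "dz": 0, "yaw": 0},
    {"dx": -1.4, "dy": -15, "dz": 0, "yaw": 0}
  ]
}}

```text
t: 16.6
eef_pos: [566.0, 236.7, 172.9]
tcp_rot: [-3.141, -0.001, -0.096]
ft_force: [0.6, 0.2, 0.2]
opening: 0.007
```

Emit:
{"method": "drive_tool", "body": {
  "commands": [
    {"dx": -1.4, "dy": -15, "dz": 0, "yaw": 0},
    {"dx": -1.4, "dy": -15, "dz": 0, "yaw": 0}
  ]
}}

```text
t: 16.77
eef_pos: [563.1, 206.9, 172.5]
tcp_rot: [3.142, -0.0, -0.096]
ft_force: [0.2, 0.7, -0.2]
opening: 0.002
```

```bash
python3 wl.py w16.png; python3 - <<'E'
from h import *
im=snap('scene','s16.png');cv2.imwrite('pics/s16c.png',cv2.resize(im[60:240,280:480,::-1],None,fx=3.3,fy=3.3,interpolation=cv2.INTER_CUBIC))
from fx import *
print(w2f(env.state()['eef_pos']))
E
```

```text
16.8167 [563.1 206.9 172.5] [563.  204.9 172.4] -5.532482117449658 0.003487938524084665 [ 0.5 -0.8 -0.4]
[  0.80261992  61.95455689 172.46965219]
```

View pics/s16c.png

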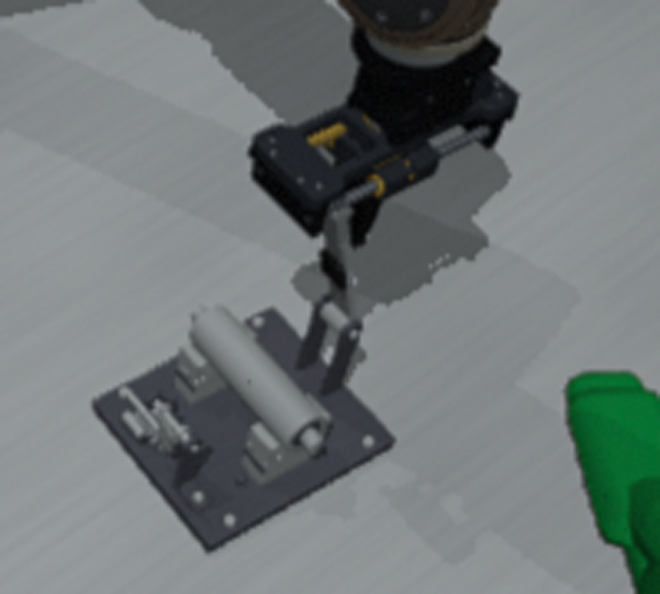

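Emit:
{"method": "drive_tool", "body": {
  "commands": [
    {"dx": -1.2, "dy": -12, "dz": 0, "yaw": 0},
    {"dx": -1.2, "dy": -12, "dz": 0, "yaw": 0},
    {"dx": -1.0, "dy": -10, "dz": 0, "yaw": 0},
    {"dx": -0.8, "dy": -8, "dz": 0, "yaw": 0},
    {"dx": 0, "dy": 0, "dz": 0, "yaw": 0}
  ]
}}

```text
t: 17.28
eef_pos: [559.0, 165.2, 172.3]
tcp_rot: [3.141, 0.0, -0.096]
ft_force: [-0.0, 0.9, -0.1]
opening: 0.001
```

```bash
python3 - <<'E'
from h import *
im=snap('scene','s17.png');cv2.imwrite('pics/s17c.png',cv2.resize(im[60:240,280:480,::-1],None,fx=3.3,fy=3.3,interpolation=cv2.INTER_CUBIC))
from fx import *
print(w2f(env.state()['eef_pos']),env.state()['ft_force'])
E
```

```text
[  0.61005265  21.48625337 172.31715906] [0.44021019 0.3533735  0.13225837]
```

View pics/s17c.png

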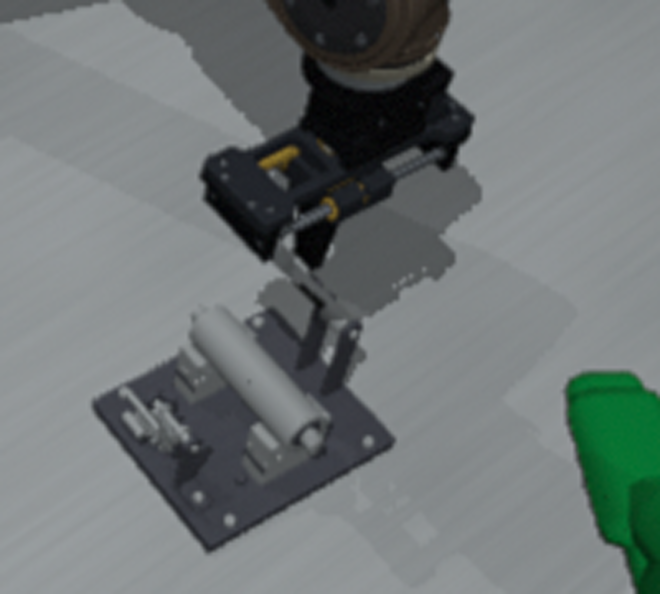

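Emit:
{"method": "drive_tool", "body": {
  "commands": [
    {"dx": -0.8, "dy": -8, "dz": -5, "yaw": 0},
    {"dx": -0.8, "dy": -8, "dz": -5, "yaw": 0},
    {"dx": -0.8, "dy": -8, "dz": -5, "yaw": 0},
    {"dx": 0, "dy": 0, "dz": 0, "yaw": 0},
    {"dx": 0, "dy": 0, "dz": 0, "yaw": 0}
  ]
}}

```text
t: 17.75
eef_pos: [556.6, 142.2, 156.8]
tcp_rot: [3.141, 0.001, -0.096]
ft_force: [0.0, 0.5, -0.4]
opening: 0.003
```

```bash
python3 - <<'E'
from h import *
im=snap('scene','s18.png');cv2.imwrite('pics/s18c.png',cv2.resize(im[60:240,280:480,::-1],None,fx=3.3,fy=3.3,interpolation=cv2.INTER_CUBIC))
from fx import *
print(w2f(env.state()['eef_pos']),env.state()['ft_force'])
E
```

```text
[  0.4852572   -2.01286467 157.12626406] [-0.82653249 -1.25720158  0.53817055]
```

View pics/s18c.png

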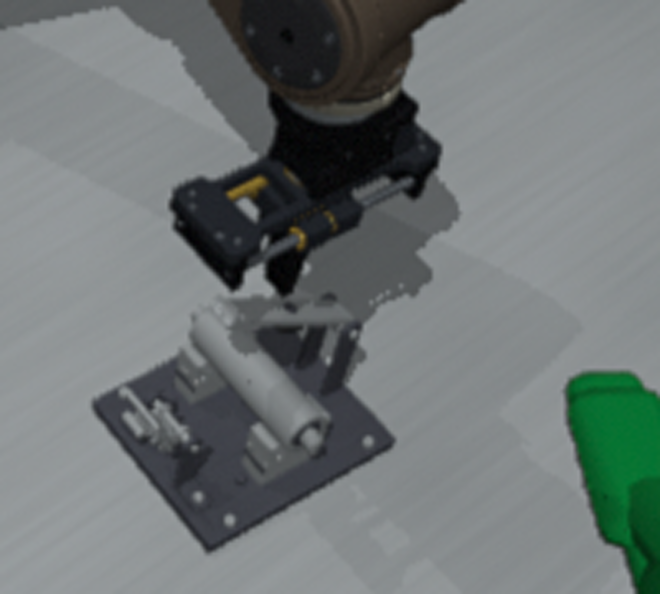

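Emit:
{"method": "drive_tool", "body": {
  "commands": [
    {"dx": -3, "dy": -30, "dz": 0, "yaw": 0},
    {"dx": -3.5, "dy": -37, "dz": 0, "yaw": 0},
    {"dx": -3.5, "dy": -37, "dz": 0, "yaw": 0},
    {"dx": -3.5, "dy": -36, "dz": 0, "yaw": 0},
    {"dx": -2, "dy": -18, "dz": 0, "yaw": 0}
  ]
}}

```text
t: 18.22
eef_pos: [541.1, -18.1, 157.5]
tcp_rot: [3.141, -0.001, -0.096]
ft_force: [1.2, 0.1, 0.4]
opening: 0.004
```

Emit:
{"method": "drive_tool", "body": {
  "commands": [
    {"dx": 0, "dy": 0, "dz": 0, "yaw": 0},
    {"dx": 0, "dy": 0, "dz": 0, "yaw": 0},
    {"dx": 0, "dy": 0, "dz": 0, "yaw": 0}
  ]
}}

```text
t: 18.47
eef_pos: [541.4, -14.5, 157.4]
tcp_rot: [-3.141, -0.0, -0.095]
ft_force: [-0.3, 0.4, 0.3]
opening: 0.004
```

```bash
python3 wl.py w19.png; python3 - <<'E'
from h import *
im=snap('scene','s19.png');cv2.imwrite('pics/s19c.png',cv2.resize(im[60:240,280:480,::-1],None,fx=3.3,fy=3.3,interpolation=cv2.INTER_CUBIC))
from fx import *
print(w2f(env.state()['eef_pos']),env.state()['ft_force'])
E
```

```text
18.5167 [541.4 -14.5 157.4] [541.4 -14.2 157.3] -5.395551595251634 -0.0010963835992937958 [ 0.5  0.4 -0.6]
[   0.16245162 -159.42329345  157.30026685] [ 0.1904644  -0.10411815  0.35422558]
```

View pics/s19c.png

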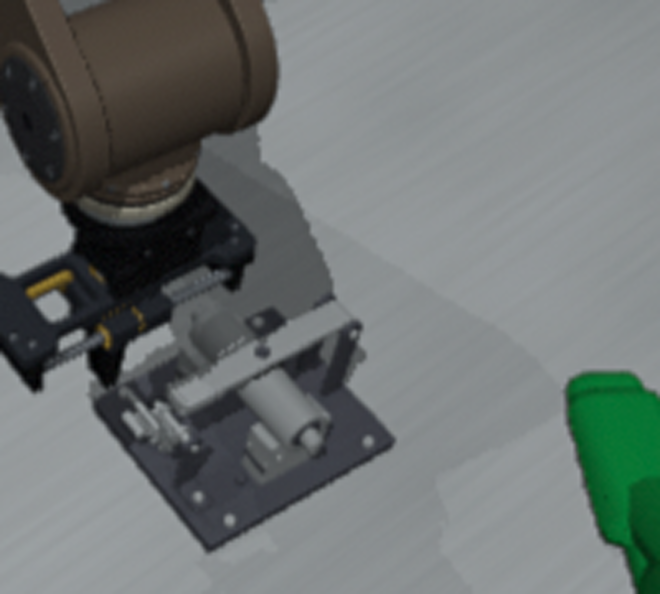

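View pics/w19.png

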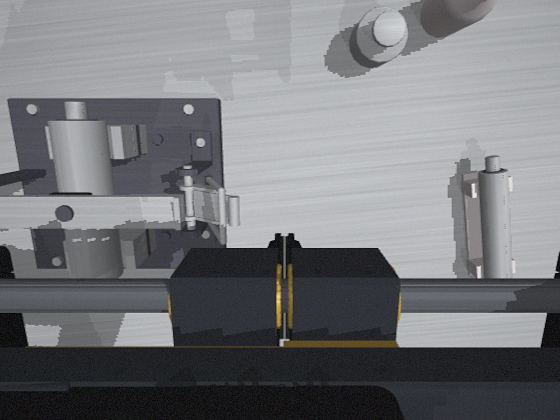

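```bash
python3 - <<'E'
import cv2
im=cv2.imread('pics/w19.png');cv2.imwrite('pics/w19c.png',cv2.resize(im[150:260,140:300],None,fx=4.8,fy=4.8,interpolation=cv2.INTER_CUBIC))
from fx import *
np.set_printoptions(precision=1,suppress=True)
c=ld('w19')
for th in (1.38,1.43,1.48):
    a=th-np.radians(50) # above level
    L=lambda r,o,x:[x,-82-r*np.cos(a)-o*np.sin(a),72+r*np.sin(a)-o*np.cos(a)] 
    pin=np.array([0,-82-15,72-4]); 
    print(th,'tip',proj('wrist',f2w(L(50,0,0)),c),L(50,0,0))
for b in (50,55,60,65,70,80,90):
    q=np.radians(b);print(b,[proj('wrist',f2w([x,-97-52*np.cos(q),68+52*np.sin(q)]),c) for x in (21,-21)],-97-52*np.cos(q),68+52*np.sin(q))
E
```

```text
1.38 tip [239.5 209.8] [0, np.float64(-125.70211087737002), np.float64(96.29249894230847)]
1.43 tip [237.5 210.5] [0, np.float64(-124.43337570193756), np.float64(98.44633484130105)]
1.48 tip [235.3 211.2] [0, np.float64(-123.05857918612516), np.float64(100.53406867617532)]
50 [array([243.4, 185.3]), array([244.8, 241.1])] -130.42495570370005 107.83431104218685
55 [array([237.8, 186. ]), array([239.5, 242.4])] -126.8259746902544 110.59590630302758
60 [array([231.9, 186.6]), array([233.8, 243.5])] -123.0 113.0333209967908
65 [array([225.7, 187.2]), array([227.8, 244.5])] -118.97614961051637 115.1280049259058
70 [array([219.2, 187.6]), array([221.6, 245.3])] -114.78504745293478 116.86401628086723
80 [array([205.8, 188.3]), array([208.7, 246.4])] -106.02970523868038 119.21000315663483
90 [array([192.2, 188.4]), array([195.7, 246.7])] -97.0 120.0
```

View pics/w19c.png

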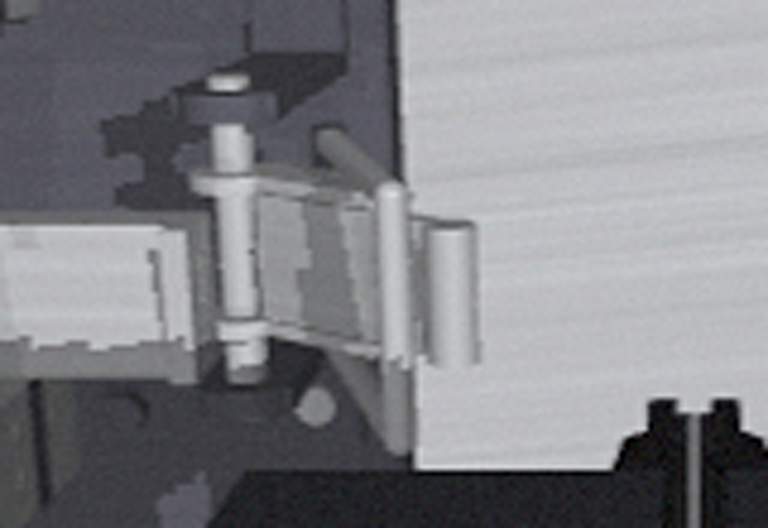

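Emit:
{"method": "drive_tool", "body": {
  "commands": [
    {"dx": 0.8, "dy": 5, "dz": -20, "yaw": 0},
    {"dx": 0, "dy": 0, "dz": -26, "yaw": 0},
    {"dx": 0, "dy": 0, "dz": -22, "yaw": 0},
    {"dx": 0, "dy": 0, "dz": -10, "yaw": 0},
    {"dx": 0, "dy": 0, "dz": 0, "yaw": 0}
  ]
}}

```text
t: 18.98
eef_pos: [541.1, -9.3, 77.4]
tcp_rot: [-3.141, 0.004, -0.094]
ft_force: [-0.4, -0.2, 0.0]
opening: 0.001
```

Emit:
{"method": "drive_tool", "body": {
  "commands": [
    {"dx": 0.5, "dy": 5, "dz": 0, "yaw": 0},
    {"dx": 0.5, "dy": 5, "dz": 0, "yaw": 0},
    {"dx": 0, "dy": 0, "dz": 0, "yaw": 0}
  ]
}}

```text
t: 19.23
eef_pos: [543.8, 0.7, 80.5]
tcp_rot: [3.142, -0.002, -0.094]
ft_force: [-0.4, 0.2, 0.5]
opening: 0.004
```

```bash
python3 wl.py w20.png; python3 - <<'E'
import cv2
im=cv2.imread('pics/w20.png');cv2.imwrite('pics/w20c.png',cv2.resize(im[120:280,140:320],None,fx=4,fy=3.7,interpolation=cv2.INTER_CUBIC))
from fx import *
np.set_printoptions(precision=1,suppress=True)
print(w2f(env.state()['eef_pos']))
E
```

```text
19.2833 [543.8   0.7  80.5] [5.436e+02 3.000e-01 8.040e+01] -5.397455186433971 0.0025700654554435907 [-0.9  0.5 -0.1]
[   1.  -144.9   80.4]
```

View pics/w20c.png

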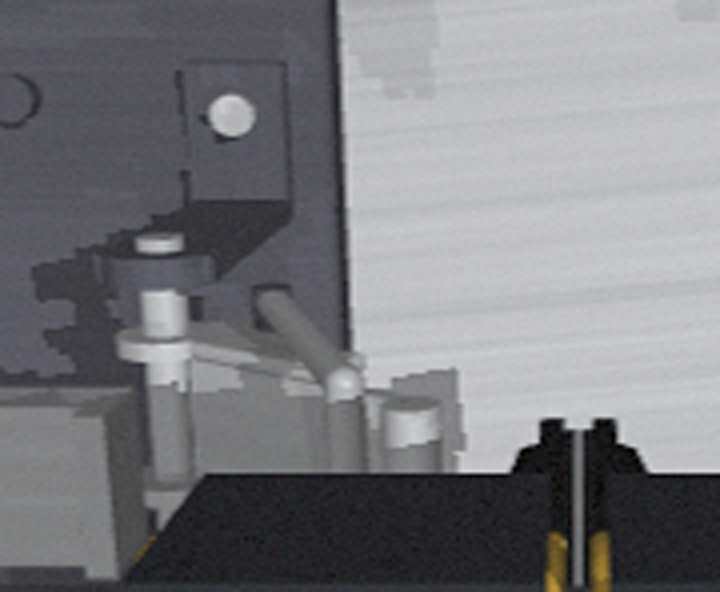

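Emit:
{"method": "drive_tool", "body": {
  "commands": [
    {"dx": 0.5, "dy": 6, "dz": 0, "yaw": 0},
    {"dx": 0.5, "dy": 6, "dz": 0, "yaw": 0},
    {"dx": 0.5, "dy": 6, "dz": 0, "yaw": 0},
    {"dx": 0.5, "dy": 6, "dz": 0, "yaw": 0},
    {"dx": 0, "dy": 0, "dz": 0, "yaw": 0}
  ]
}}

```text
t: 19.7
eef_pos: [545.1, 24.8, 79.3]
tcp_rot: [-3.142, -0.0, -0.094]
ft_force: [-0.5, -0.3, 0.2]
opening: 0.006
```

```bash
python3 wl.py w21.png; python3 - <<'E'
import cv2
im=cv2.imread('pics/w21.png');cv2.imwrite('pics/w21c.png',cv2.resize(im[120:280,140:320],None,fx=4,fy=3.7,interpolation=cv2.INTER_CUBIC))
from fx import *
np.set_printoptions(precision=1,suppress=True)
print(w2f(env.state()['eef_pos']))
E
```

```text
19.75 [545.1  24.8  79.3] [545.   24.4  79.3] -5.395144230918427 0.005142383524883647 [-0.8  0.1  0.2]
[   0.1 -120.8   79.3]
```

View pics/w21c.png

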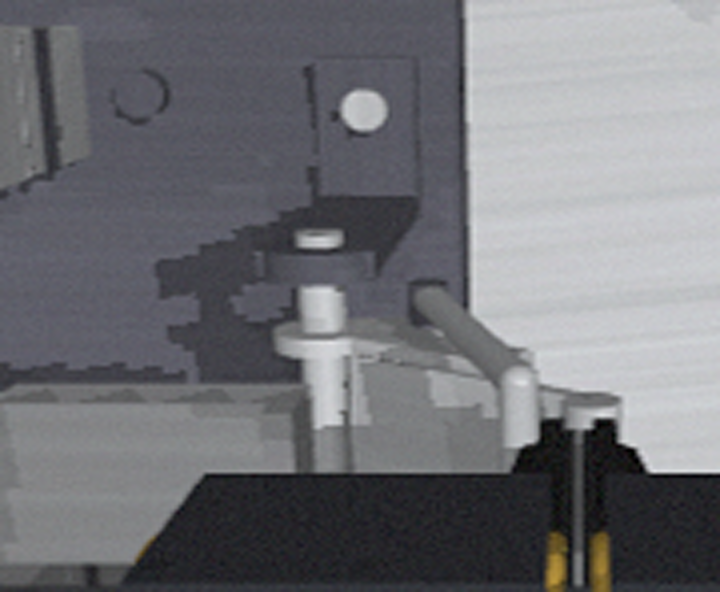

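Emit:
{"method": "drive_tool", "body": {
  "commands": [
    {"dx": 0.4, "dy": 5, "dz": 0, "yaw": 0},
    {"dx": 0.4, "dy": 5, "dz": 0, "yaw": 0},
    {"dx": 0.4, "dy": 4, "dz": 0, "yaw": 0},
    {"dx": 0, "dy": 0, "dz": 0, "yaw": 0}
  ]
}}

```text
t: 20.08
eef_pos: [546.3, 38.4, 79.2]
tcp_rot: [3.142, 0.0, -0.095]
ft_force: [0.1, -0.2, -0.0]
opening: 0.009
```

```bash
python3 wl.py w22.png; python3 - <<'E'
import cv2
im=cv2.imread('pics/w22.png');cv2.imwrite('pics/w22c.png',cv2.resize(im[120:280,140:320],None,fx=4,fy=3.7,interpolation=cv2.INTER_CUBIC))
from fx import *
np.set_printoptions(precision=1,suppress=True)
print(w2f(env.state()['eef_pos']))
E
```

```text
20.1333 [546.3  38.4  79.2] [546.2  38.1  79.2] -5.419970721405362 0.0017410467461990728 [ 0.8 -0.2  0.2]
[  -0.  -107.    79.2]
```

View pics/w22c.png

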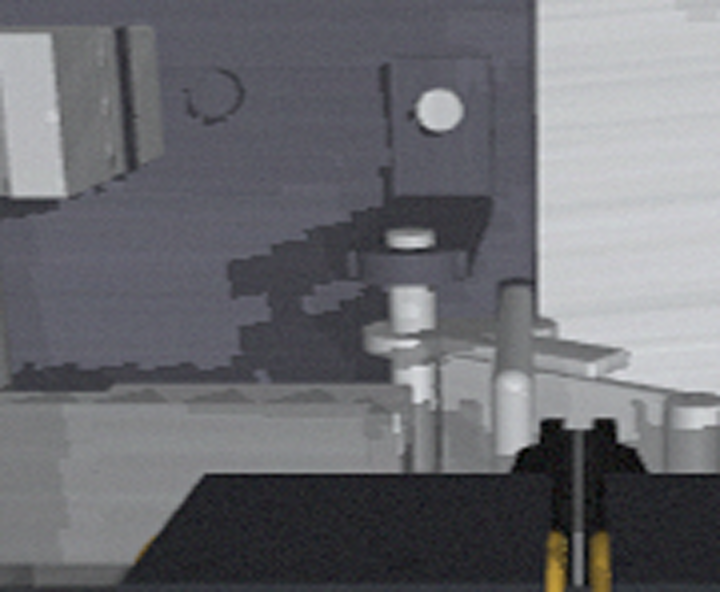

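Emit:
{"method": "drive_tool", "body": {
  "commands": [
    {"dx": 0.4, "dy": 4, "dz": 0, "yaw": 0},
    {"dx": 0.4, "dy": 4, "dz": 0, "yaw": 0},
    {"dx": 0.2, "dy": 2, "dz": 0, "yaw": 0},
    {"dx": 0, "dy": 0, "dz": 0, "yaw": 0},
    {"dx": 0, "dy": 0, "dz": 0, "yaw": 0}
  ]
}}

```text
t: 20.55
eef_pos: [547.2, 47.8, 79.3]
tcp_rot: [3.141, -0.0, -0.095]
ft_force: [0.2, -0.0, -0.1]
opening: 0.005
```

```bash
python3 wl.py w23.png; python3 - <<'E'
import cv2
im=cv2.imread('pics/w23.png');cv2.imwrite('pics/w23c.png',cv2.resize(im[120:280,140:320],None,fx=4,fy=3.7,interpolation=cv2.INTER_CUBIC))
from fx import *
np.set_printoptions(precision=1,suppress=True)
print(w2f(env.state()['eef_pos']))
E
```

```text
20.6 [547.2  47.8  79.3] [547.2  47.7  79.2] -5.447875420789457 0.002475866528066897 [-0.1 -0.7  0.3]
[  0.  -97.3  79.2]
```

View pics/w23c.png

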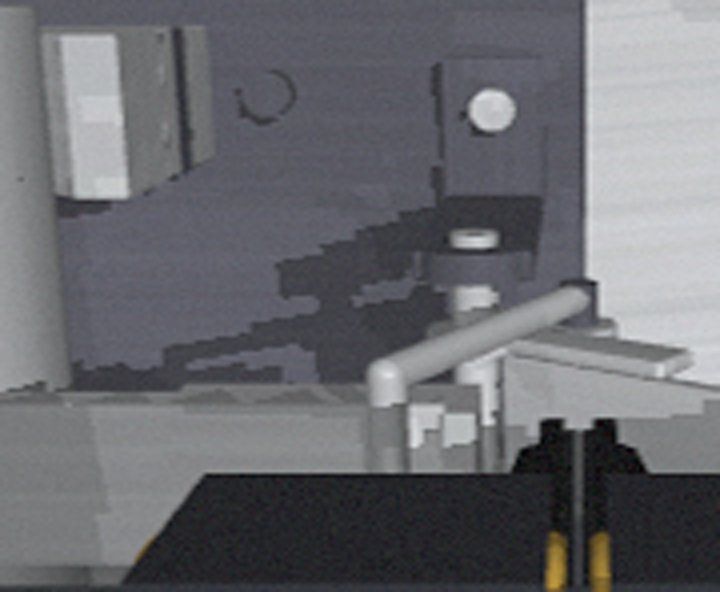

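Emit:
{"method": "drive_tool", "body": {
  "commands": [
    {"dx": -0.5, "dy": -5, "dz": 4, "yaw": 0},
    {"dx": -1, "dy": -11, "dz": 8, "yaw": 0},
    {"dx": -1.2, "dy": -12, "dz": 4, "yaw": 0},
    {"dx": 0, "dy": 0, "dz": 0, "yaw": 0},
    {"dx": 0, "dy": 0, "dz": 0, "yaw": 0}
  ]
}}

```text
t: 21.02
eef_pos: [544.7, 18.6, 95.8]
tcp_rot: [3.142, -0.001, -0.097]
ft_force: [0.1, 0.2, 0.0]
opening: 0.006
```

```bash
python3 wl.py w24.png; python3 - <<'E'
import cv2
from fx import *
im=snap('scene','s24.png');cv2.imwrite('pics/s24c.png',cv2.resize(im[130:240,280:420,::-1],None,fx=5,fy=5,interpolation=cv2.INTER_CUBIC))
np.set_printoptions(precision=1,suppress=True)
print(w2f(env.state()['eef_pos']))
E
```

```text
21.0667 [544.7  18.6  95.8] [544.6  19.   95.5] -5.530499961263138 0.0032340995688835855 [-0.7  0.7 -0.6]
[   0.  -125.8   95.3]
```

View pics/w24.png

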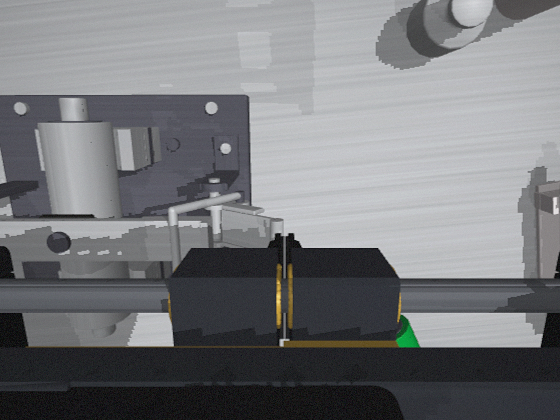

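View pics/s24c.png

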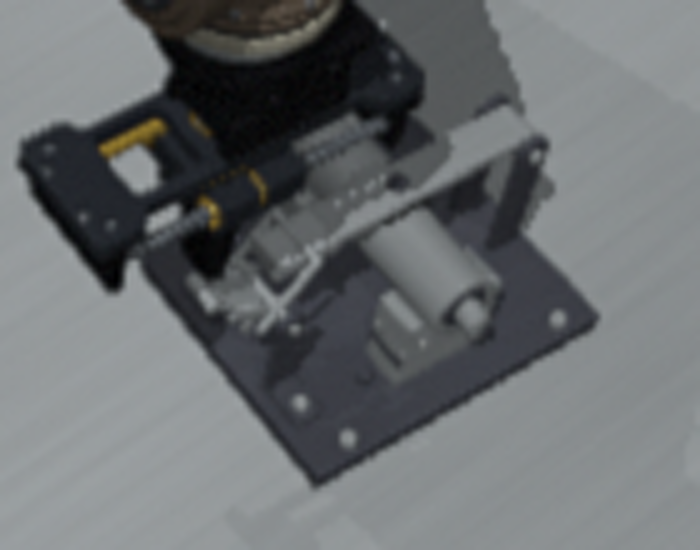

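Emit:
{"method": "drive_tool", "body": {
  "commands": [
    {"dx": 0.2, "dy": 2.5, "dz": -8, "yaw": 0},
    {"dx": 0, "dy": 0, "dz": -10, "yaw": 0},
    {"dx": 0, "dy": 0, "dz": -5, "yaw": 0},
    {"dx": 0, "dy": 0, "dz": -4, "yaw": 0},
    {"dx": 0, "dy": 0, "dz": 0, "yaw": 0}
  ]
}}

```text
t: 21.53
eef_pos: [544.2, 22.3, 67.0]
tcp_rot: [3.141, 0.002, -0.095]
ft_force: [-0.4, 0.7, -0.3]
opening: 0.005
```

Emit:
{"method": "drive_tool", "body": {
  "commands": [
    {"dx": 0, "dy": 0, "dz": -5, "yaw": 0},
    {"dx": 0, "dy": 0, "dz": -5, "yaw": 0},
    {"dx": 0, "dy": 0, "dz": -5, "yaw": 0}
  ]
}}

```text
t: 21.78
eef_pos: [544.8, 22.2, 52.9]
tcp_rot: [3.142, -0.0, -0.095]
ft_force: [0.3, -0.6, 0.0]
opening: 0.003
```

Emit:
{"method": "drive_tool", "body": {
  "commands": [
    {"dx": 0, "dy": 0, "dz": -5, "yaw": 0},
    {"dx": 0, "dy": 0, "dz": -5, "yaw": 0}
  ]
}}

```text
t: 21.95
eef_pos: [544.7, 22.3, 42.7]
tcp_rot: [-3.142, 0.0, -0.095]
ft_force: [0.5, -0.2, 1.1]
opening: 0.002
```

```bash
python3 wl.py w25.png; python3 - <<'E'
import cv2
from fx import *
im=cv2.imread('pics/w25.png');cv2.imwrite('pics/w25c.png',cv2.resize(im[120:280,100:320],None,fx=3.5,fy=3.5,interpolation=cv2.INTER_CUBIC))
np.set_printoptions(precision=1,suppress=True)
print(w2f(env.state()['eef_pos']))
E
```

```text
22.0 [544.7  22.3  42.7] [544.3  22.3  41.9] -5.453484995235815 0.0011686724589279908 [ 0.1  0.4 -1.7]
[  -0.4 -122.9   41.9]
```

View pics/w25c.png

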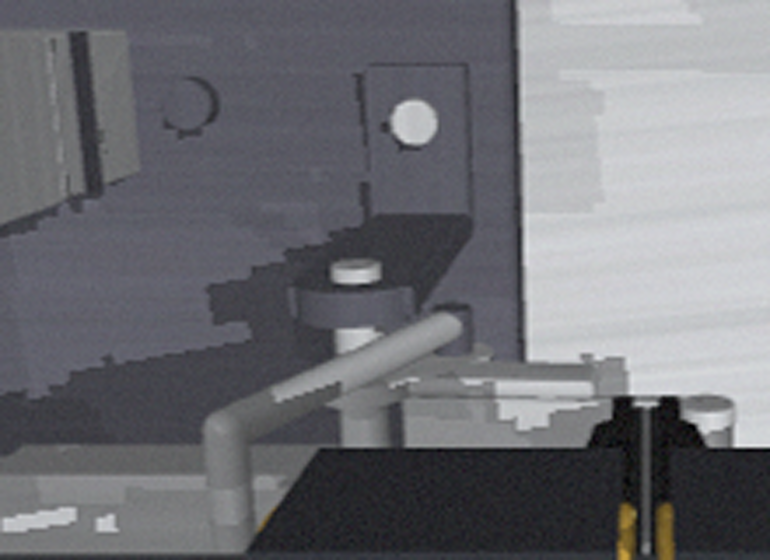

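Emit:
{"method": "drive_tool", "body": {
  "commands": [
    {"dx": 0, "dy": 0, "dz": -4, "yaw": 0},
    {"dx": 0, "dy": 0, "dz": -4, "yaw": 0},
    {"dx": 0, "dy": 0, "dz": 0, "yaw": 0}
  ]
}}

```text
t: 22.25
eef_pos: [544.6, 22.2, 34.6]
tcp_rot: [3.142, 0.001, -0.095]
ft_force: [0.1, 0.1, -0.9]
opening: 0.005
```

Emit:
{"method": "drive_tool", "body": {
  "commands": [
    {"dx": 0, "dy": 0, "dz": -4, "yaw": 0},
    {"dx": 0, "dy": 0, "dz": -4, "yaw": 0},
    {"dx": 0, "dy": 0, "dz": 0, "yaw": 0}
  ]
}}

```text
t: 22.5
eef_pos: [544.8, 22.2, 26.7]
tcp_rot: [3.142, 0.0, -0.095]
ft_force: [-0.7, -0.7, -0.1]
opening: 0.007
```

Emit:
{"method": "drive_tool", "body": {
  "commands": [
    {"dx": 0, "dy": 0, "dz": -3, "yaw": 0},
    {"dx": 0, "dy": 0, "dz": -3, "yaw": 0},
    {"dx": 0, "dy": 0, "dz": 0, "yaw": 0}
  ]
}}

```text
t: 22.75
eef_pos: [544.7, 22.2, 20.8]
tcp_rot: [3.141, 0.0, -0.095]
ft_force: [0.3, -1.0, 0.6]
opening: 0.007
```

```bash
python3 wl.py w26.png; python3 - <<'E'
import cv2
from fx import *
im=cv2.imread('pics/w26.png');cv2.imwrite('pics/w26c.png',cv2.resize(im[120:280,100:320],None,fx=3.5,fy=3.5,interpolation=cv2.INTER_CUBIC))
np.set_printoptions(precision=1,suppress=True)
print(w2f(env.state()['eef_pos']))
E
```

```text
22.8 [544.7  22.2  20.8] [544.6  22.1  20.9] -5.45069094693868 0.006033105480220506 [0.6 0.3 0.1]
[  -0.1 -123.    20.9]
```

View pics/w26c.png

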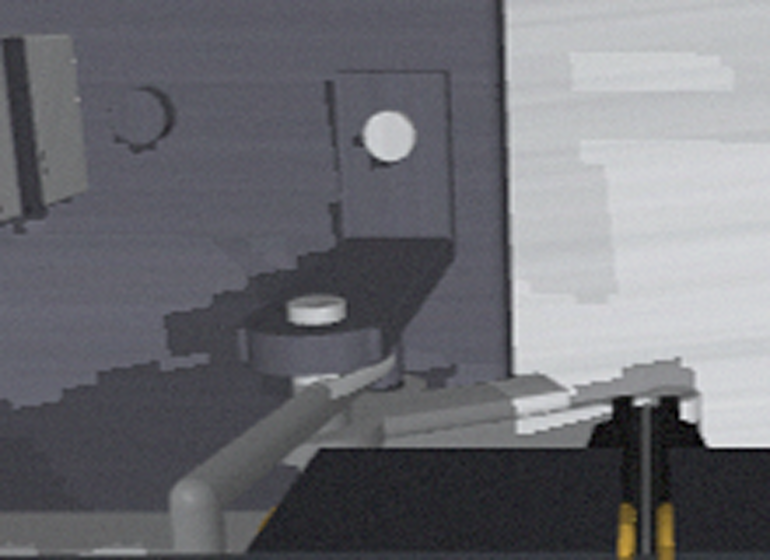

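Emit:
{"method": "drive_tool", "body": {
  "commands": [
    {"dx": 0, "dy": 0, "dz": -2, "yaw": 0},
    {"dx": 0, "dy": 0, "dz": -2, "yaw": 0},
    {"dx": 0, "dy": 0, "dz": 0, "yaw": 0}
  ]
}}

```text
t: 23.05
eef_pos: [544.7, 22.1, 16.9]
tcp_rot: [3.141, 0.0, -0.095]
ft_force: [-0.1, -0.1, 0.2]
opening: 0.005
```

Emit:
{"method": "drive_tool", "body": {
  "commands": [
    {"dx": 0, "dy": 0, "dz": -2, "yaw": 0},
    {"dx": 0, "dy": 0, "dz": -2, "yaw": 0},
    {"dx": 0, "dy": 0, "dz": 0, "yaw": 0}
  ]
}}

```text
t: 23.3
eef_pos: [544.7, 22.3, 12.9]
tcp_rot: [3.142, 0.0, -0.095]
ft_force: [-0.2, -0.1, -0.4]
opening: -0.001
```

```bash
python3 wl.py w27.png; python3 - <<'E'
import cv2
from fx import *
im=cv2.imread('pics/w27.png');cv2.imwrite('pics/w27c.png',cv2.resize(im[120:280,100:320],None,fx=3.5,fy=3.5,interpolation=cv2.INTER_CUBIC))
im=snap('scene','s27.png');cv2.imwrite('pics/s27c.png',cv2.resize(im[130:240,280:420,::-1],None,fx=5,fy=5,interpolation=cv2.INTER_CUBIC))
E
```

```text
23.35 [544.7  22.3  12.9] [544.6  22.2  12.9] -5.447229802590877 0.002974994480078442 [-0.5 -0.5 -0.8]
```

View pics/w27c.png

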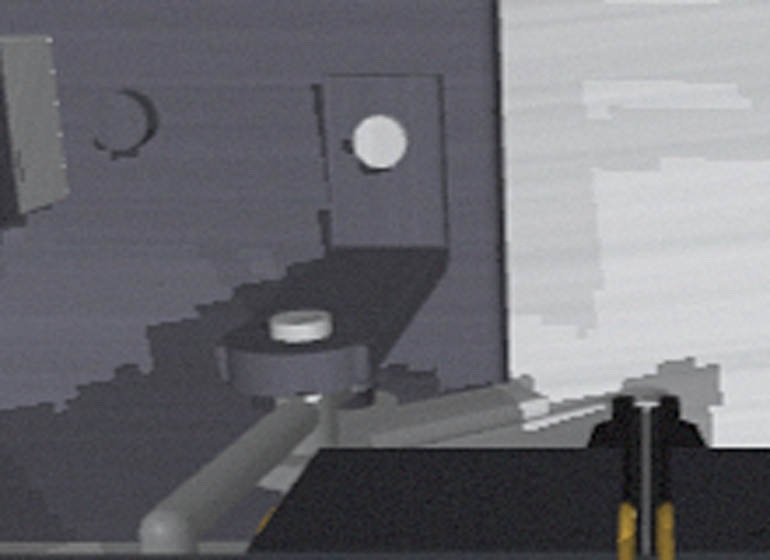

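View pics/s27c.png

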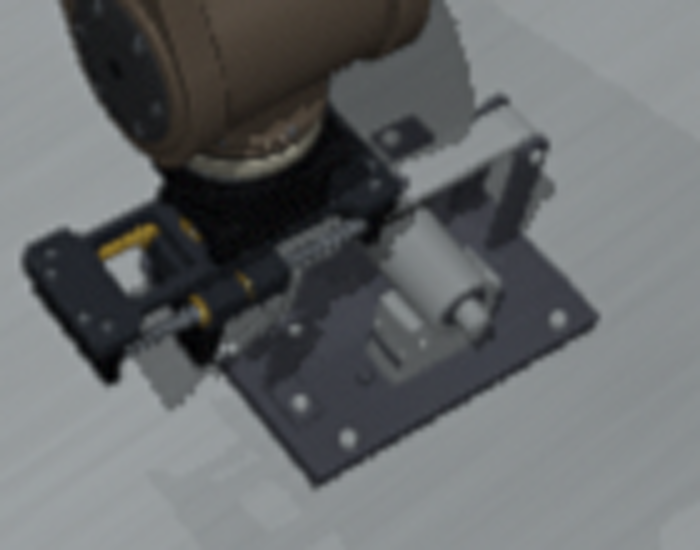

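Emit:
{"method": "drive_tool", "body": {
  "commands": [
    {"dx": 0, "dy": 0, "dz": -2, "yaw": 0},
    {"dx": 0, "dy": 0, "dz": -2, "yaw": 0},
    {"dx": 0, "dy": 0, "dz": 0, "yaw": 0}
  ]
}}

```text
t: 23.65
eef_pos: [544.5, 22.2, 8.9]
tcp_rot: [3.141, 0.0, -0.095]
ft_force: [0.3, 0.1, -0.2]
opening: 0.004
```

Emit:
{"method": "drive_tool", "body": {
  "commands": [
    {"dx": 0, "dy": 0, "dz": 10, "yaw": 0},
    {"dx": 0, "dy": 0, "dz": 30, "yaw": 0},
    {"dx": -2, "dy": -20, "dz": 41, "yaw": 0},
    {"dx": -3, "dy": -25, "dz": 30, "yaw": 0},
    {"dx": 0, "dy": 0, "dz": 0, "yaw": 0}
  ]
}}

```text
t: 24.07
eef_pos: [542.1, -23.9, 122.6]
tcp_rot: [3.14, -0.008, -0.096]
ft_force: [-0.2, 0.1, 0.5]
opening: 0.004
```

```bash
python3 wl.py w28.png; python3 - <<'E'
import cv2
from fx import *
np.set_printoptions(precision=1,suppress=True)
im=cv2.imread('pics/w28.png');cv2.imwrite('pics/w28c.png',cv2.resize(im[130:290,100:300],None,fx=4,fy=3.7,interpolation=cv2.INTER_CUBIC))
im=snap('scene','s28.png');cv2.imwrite('pics/s28c.png',cv2.resize(im[130:240,280:420,::-1],None,fx=5,fy=5,interpolation=cv2.INTER_CUBIC))
c=ld('w28')
for th in (0,.1,.2,.3,.4,.5):
    a=th-np.radians(50);print(th,proj('wrist',f2w([0,-82-50*np.cos(a),72+50*np.sin(a)]),c),[proj('wrist',f2w([x,-82-54*np.cos(a),72+54*np.sin(a)]),c) for x in (11,-11)])
print('keeper bar',[proj('wrist',f2w([x,-78,109.5]),c) for x in (21,-21)])
E
```

```text
24.1167 [542.1 -23.9 122.6] [541.2 -22.7 120.1] -5.562619392014417 0.00447109603704904 [-0.1  0.4 -1. ]
0 [218.5 204.1] [array([221.7, 190.4]), array([222.7, 215.9])]
0.1 [222.2 205. ] [array([225.7, 191.3]), array([226.7, 217. ])]
0.2 [225.5 206.1] [array([229.3, 192.2]), array([230.3, 218.3])]
0.3 [228.3 207.3] [array([232.5, 193.3]), array([233.3, 219.7])]
0.4 [230.7 208.6] [array([235. , 194.5]), array([235.9, 221.3])]
0.5 [232.5 209.9] [array([237.1, 195.8]), array([237.9, 223. ])]
keeper bar [array([136.7, 198.7]), array([142.8, 262.5])]
```

View pics/w28c.png

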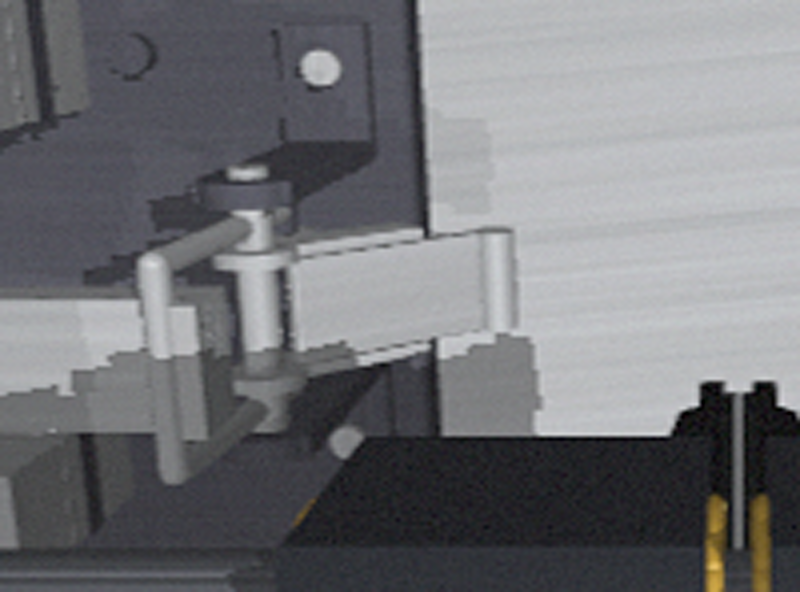

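View pics/s28c.png

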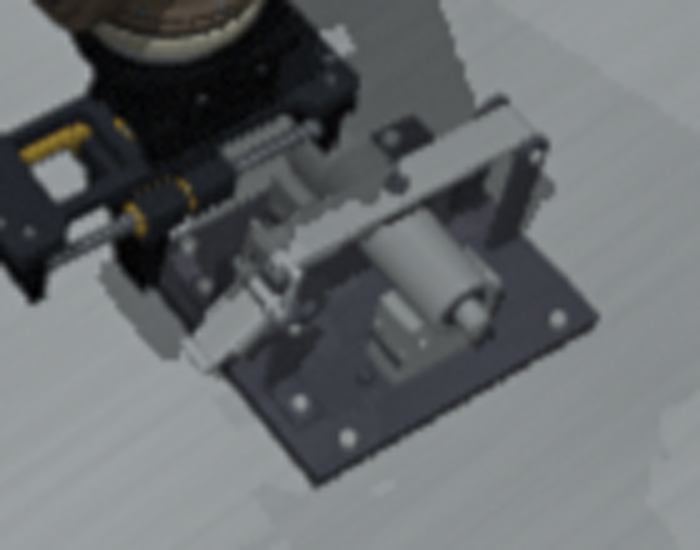

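Emit:
{"method": "drive_tool", "body": {
  "commands": [
    {"dx": 0, "dy": 0, "dz": 0, "yaw": 0},
    {"dx": 0, "dy": 0, "dz": 0, "yaw": 0},
    {"dx": 0, "dy": 0, "dz": 0, "yaw": 0}
  ]
}}

```text
t: 24.42
eef_pos: [539.4, -20.4, 115.6]
tcp_rot: [-3.142, 0.002, -0.094]
ft_force: [0.1, -0.6, 0.3]
opening: 0.004
```

```bash
python3 wl.py w29.png; python3 - <<'E'
import cv2
from fx import *
np.set_printoptions(precision=1,suppress=True)
im=cv2.imread('pics/w29.png')
c=ld('w29')
im=cv2.resize(im[130:290,100:300],None,fx=4,fy=3.7,interpolation=cv2.INTER_CUBIC)
q=lambda p:(int((p[0]-100+.5)*4),int((p[1]-130+.5)*3.7))
for th,col in ((0,(0,0,255)),(.15,(0,255,0)),(.3,(255,0,0))):
    a=th-np.radians(50)
    for x in (11,-11):
        cv2.line(im,q(proj('wrist',f2w([x,-82,72]),c)),q(proj('wrist',f2w([x,-82-54*np.cos(a),72+54*np.sin(a)]),c)),col,1)
for x in (-28,28): cv2.circle(im,q(proj('wrist',f2w([x,-82,72]),c)),4,(0,255,255),1)
cv2.imwrite('pics/w29c.png',im)
E
```

```text
24.4667 [539.4 -20.4 115.6] [539.5 -20.5 115.7] -5.413330392817732 0.003007834085549034 [ 0.6 -0.4  0.2]
```

View pics/w29c.png

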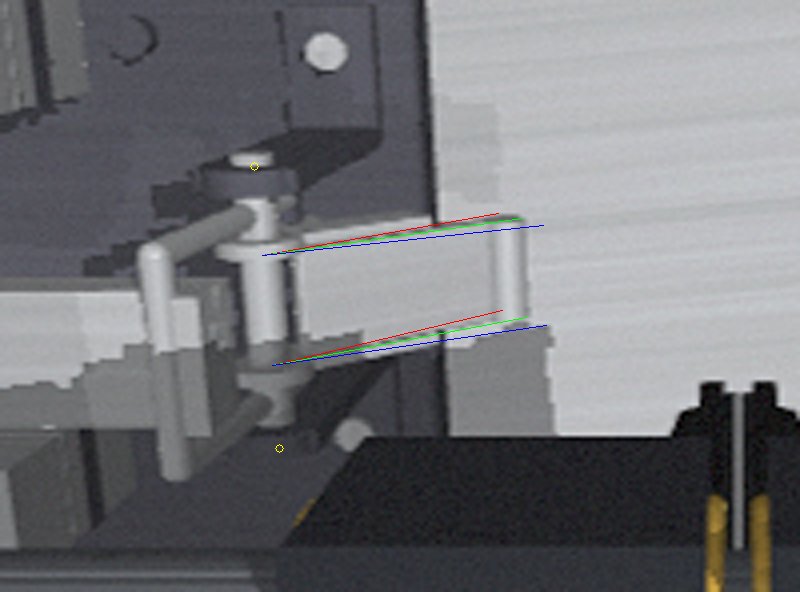

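```bash
python3 - <<'E'
import cv2
from fx import *
np.set_printoptions(precision=1,suppress=True)
im=cv2.imread('pics/w29.png')
c=ld('w29')
S=6
im=cv2.resize(im[175:270,90:220],None,fx=S,fy=S,interpolation=cv2.INTER_CUBIC)
cv2.imwrite('pics/w29e.png',im)
q=lambda p:(int((p[0]-90+.5)*S),int((p[1]-175+.5)*S))
def L(a,b,col): cv2.line(im,q(proj('wrist',f2w(a),c)),q(proj('wrist',f2w(b),c)),col,1)
L([21,-78,109.5],[-21,-78,109.5],(0,0,255))
for y,z in((-85,111),(-81,111),(-81,107)): L([12,y,z],[-12,y,z],(0,255,0))
cv2.imwrite('pics/w29d.png',im)
E
```

```text
(no output)
```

View pics/w29d.png

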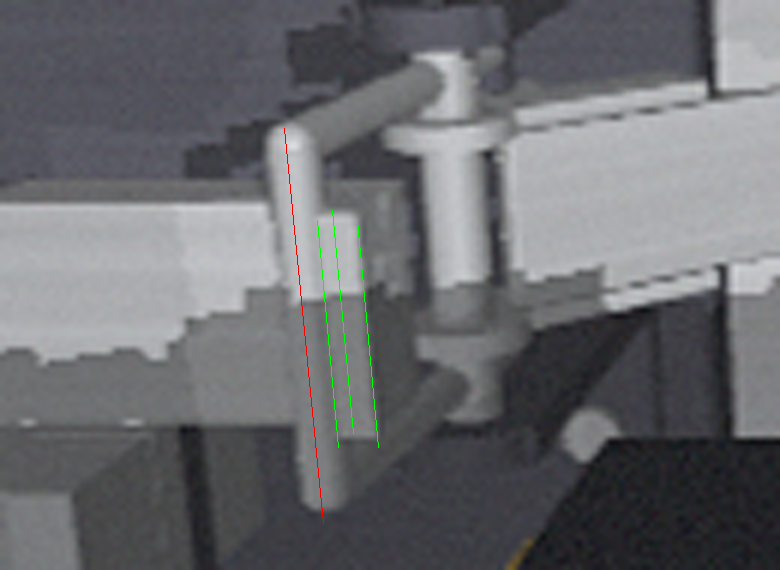

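View pics/w29e.png

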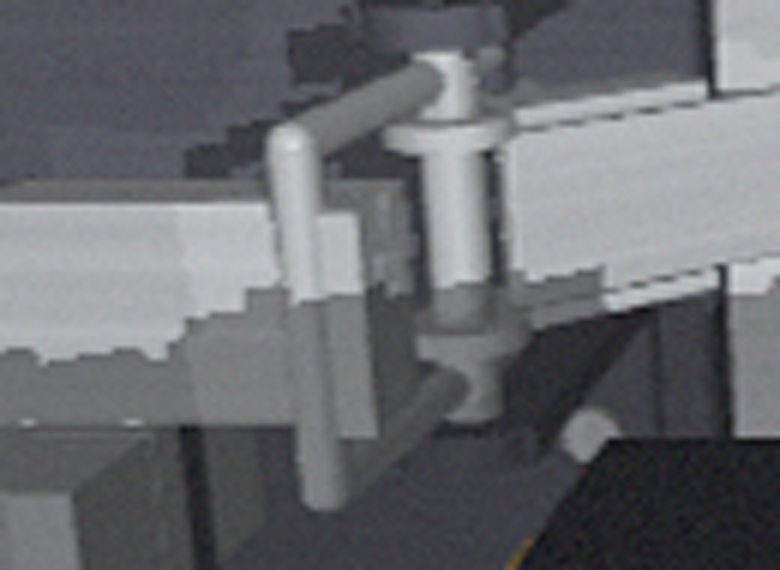

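Emit:
{"method": "drive_tool", "body": {
  "commands": [
    {"dx": 2.8, "dy": 24, "dz": 0, "yaw": 0},
    {"dx": 3, "dy": 23.4, "dz": -20, "yaw": 0},
    {"dx": 0, "dy": 0, "dz": -35, "yaw": 0},
    {"dx": 0, "dy": 0, "dz": -30, "yaw": 0},
    {"dx": 0, "dy": 0, "dz": -10, "yaw": 0}
  ]
}}

```text
t: 24.88
eef_pos: [543.6, 27.2, 17.8]
tcp_rot: [3.141, 0.006, -0.094]
ft_force: [-0.7, 0.2, 0.3]
opening: 0.005
```

Emit:
{"method": "drive_tool", "body": {
  "commands": [
    {"dx": 0, "dy": 0, "dz": -6, "yaw": 0},
    {"dx": 0, "dy": 0, "dz": -2, "yaw": 0},
    {"dx": 0, "dy": 0, "dz": 0, "yaw": 0}
  ]
}}

```text
t: 25.13
eef_pos: [546.2, 26.2, 14.2]
tcp_rot: [3.142, -0.001, -0.095]
ft_force: [0.0, 0.3, -0.3]
opening: 0.004
```

Emit:
{"method": "drive_tool", "body": {
  "commands": [
    {"dx": 0, "dy": 0, "dz": -2, "yaw": 0},
    {"dx": 0, "dy": 0, "dz": -2, "yaw": 0},
    {"dx": 0, "dy": 0, "dz": 0, "yaw": 0}
  ]
}}

```text
t: 25.38
eef_pos: [546.0, 26.2, 10.2]
tcp_rot: [3.142, -0.001, -0.095]
ft_force: [0.3, 0.6, 0.1]
opening: 0.004
```

Emit:
{"method": "drive_tool", "body": {
  "commands": [
    {"dx": 0, "dy": 0, "dz": -2, "yaw": 0},
    {"dx": 0, "dy": 0, "dz": -1.5, "yaw": 0},
    {"dx": 0, "dy": 0, "dz": 0, "yaw": 0}
  ]
}}

```text
t: 25.63
eef_pos: [545.6, 26.3, 6.1]
tcp_rot: [3.141, 0.0, -0.095]
ft_force: [-0.5, 0.4, 0.3]
opening: 0.006
```

Emit:
{"method": "drive_tool", "body": {
  "commands": [
    {"dx": 0, "dy": 0, "dz": -1, "yaw": 0},
    {"dx": 0, "dy": 0, "dz": -1, "yaw": 0},
    {"dx": 0, "dy": 0, "dz": 0, "yaw": 0}
  ]
}}

```text
t: 25.88
eef_pos: [545.7, 26.4, 4.1]
tcp_rot: [3.142, -0.0, -0.095]
ft_force: [0.0, 0.1, 0.9]
opening: 0.003
```

Emit:
{"method": "drive_tool", "body": {
  "commands": [
    {"dx": 0, "dy": 0, "dz": 10, "yaw": 0},
    {"dx": 0, "dy": 0, "dz": 30, "yaw": 0},
    {"dx": -2.8, "dy": -24, "dz": 41, "yaw": 0},
    {"dx": -3, "dy": -23, "dz": 30, "yaw": 0},
    {"dx": 0, "dy": 0, "dz": 0, "yaw": 0}
  ]
}}

```text
t: 26.3
eef_pos: [542.4, -20.4, 116.0]
tcp_rot: [3.14, -0.008, -0.096]
ft_force: [0.8, -0.7, 0.5]
opening: 0.006
```

Emit:
{"method": "drive_tool", "body": {
  "commands": [
    {"dx": 0, "dy": 0, "dz": 0, "yaw": 0},
    {"dx": 0, "dy": 0, "dz": 0, "yaw": 0},
    {"dx": 0, "dy": 0, "dz": 0, "yaw": 0}
  ]
}}

```text
t: 26.55
eef_pos: [539.7, -17.1, 109.3]
tcp_rot: [-3.142, 0.002, -0.095]
ft_force: [-0.1, -0.3, 0.7]
opening: 0.004
```

```bash
python3 wl.py w30.png; python3 - <<'E'
import cv2
from fx import *
np.set_printoptions(precision=1,suppress=True)
for r in env.place_of('lever_tip','wrist')[:3]: print('tip',r)
im=cv2.imread('pics/w30.png')
c=ld('w30')
im=cv2.resize(im[130:290,100:300],None,fx=4,fy=3.7,interpolation=cv2.INTER_CUBIC)
q=lambda p:(int((p[0]-100+.5)*4),int((p[1]-130+.5)*3.7))
for th,col in ((0,(0,0,255)),(.15,(0,255,0)),(.3,(255,0,0))):
    a=th-np.radians(50)
    print(th,proj('wrist',f2w([0,-82-50*np.cos(a),72+50*np.sin(a)]),c))
    for x in (11,-11):
        cv2.line(im,q(proj('wrist',f2w([x,-82,72]),c)),q(proj('wrist',f2w([x,-82-54*np.cos(a),72+54*np.sin(a)]),c)),col,1)
cv2.imwrite('pics/w30c.png',im)
E
```

```text
26.6 [539.7 -17.1 109.3] [539.7 -17.1 109.1] -5.42034727912056 0.0014077916459167615 [ 0.5 -0.7  0.2]
tip {'pixel': [223.8, 200.8], 'conf': 0.76}
0 [223.7 203.2]
0.15 [229.4 204.8]
0.3 [234.2 206.6]
```

View pics/w30c.png

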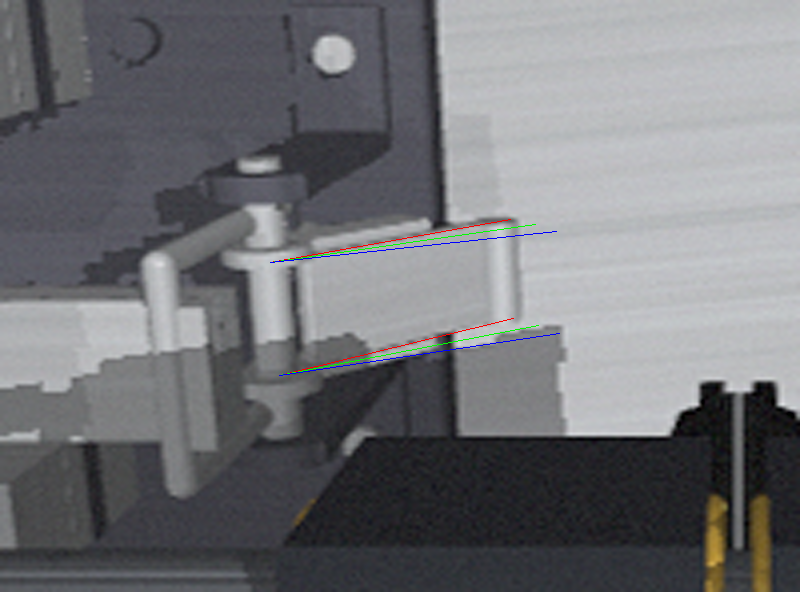

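```bash
python3 - <<'E'
from fx import *
np.set_printoptions(precision=2,suppress=True)
s=env.state();print(np.array(s['joints']),w2f(s['eef_pos']))
E
```

```text
[-0.15  0.46  1.84 -0.    0.84  1.51] [  -1.17 -162.52  109.08]
```

Emit:
{"method": "drive_tool", "body": {
  "commands": [
    {"dx": 0, "dy": 0, "dz": 0, "yaw": 7},
    {"dx": 0, "dy": 0, "dz": 0, "yaw": 7},
    {"dx": 0, "dy": 0, "dz": 0, "yaw": 7},
    {"dx": 0, "dy": 0, "dz": 0, "yaw": 7},
    {"dx": 0, "dy": 0, "dz": 0, "yaw": 7}
  ]
}}

```text
t: 27.07
eef_pos: [539.9, -17.1, 109.2]
tcp_rot: [-3.141, 0.001, 0.522]
ft_force: [-0.5, -0.3, -0.6]
opening: 0.0
```

Emit:
{"method": "drive_tool", "body": {
  "commands": [
    {"dx": 0, "dy": 0, "dz": 0, "yaw": 7},
    {"dx": 0, "dy": 0, "dz": 0, "yaw": 7},
    {"dx": 0, "dy": 0, "dz": 0, "yaw": 7},
    {"dx": 0, "dy": 0, "dz": 0, "yaw": 7},
    {"dx": 0, "dy": 0, "dz": 0, "yaw": 7}
  ]
}}

```text
t: 27.48
eef_pos: [539.9, -17.1, 109.2]
tcp_rot: [-3.14, 0.0, 1.133]
ft_force: [0.7, -0.4, -0.2]
opening: 0.004
```

Emit:
{"method": "drive_tool", "body": {
  "commands": [
    {"dx": 0, "dy": 0, "dz": 0, "yaw": 7},
    {"dx": 0, "dy": 0, "dz": 0, "yaw": 7},
    {"dx": 0, "dy": 0, "dz": 0, "yaw": 6},
    {"dx": 0, "dy": 0, "dz": 0, "yaw": 0},
    {"dx": 0, "dy": 0, "dz": 0, "yaw": 0}
  ]
}}

```text
t: 27.9
eef_pos: [540.1, -17.3, 109.5]
tcp_rot: [-3.141, -0.0, 1.473]
ft_force: [0.1, -0.1, 0.6]
opening: 0.005
```

```bash
python3 wl.py w31.png; python3 - <<'E'
from fx import *
np.set_printoptions(precision=1,suppress=True)
print(w2f(env.state()['eef_pos']))
c=ld('w31')
for th in (0,.15):
    a=th-np.radians(50)
    print(th,proj('wrist',f2w([0,-82-54*np.cos(a),72+54*np.sin(a)]),c))
E
```

```text
27.95 [540.1 -17.3 109.5] [540.1 -17.4 109.6] 84.35229673184557 0.009510185204530393 [ 0.7  0.3 -0.5]
[  -0.8 -162.8  109.6]
0 [284.  145.7]
0.15 [284.1 154. ]
```

View pics/w31.png

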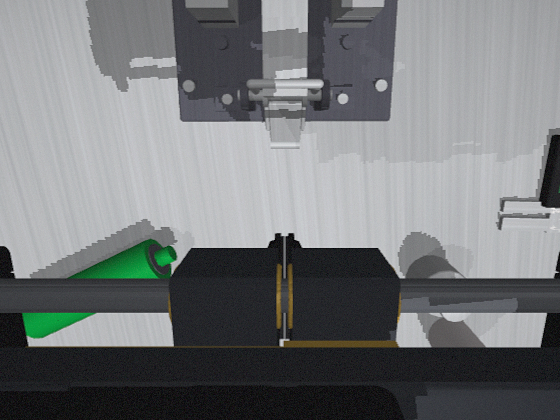

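Emit:
{"method": "drive_tool", "body": {
  "commands": [
    {"dx": 2.3, "dy": 20, "dz": -5, "yaw": 0},
    {"dx": 2.3, "dy": 20, "dz": -20, "yaw": 0},
    {"dx": 0, "dy": 0, "dz": -35, "yaw": 0},
    {"dx": 0, "dy": 0, "dz": -30, "yaw": 0},
    {"dx": 0, "dy": 0, "dz": -10, "yaw": 0}
  ]
}}

```text
t: 28.37
eef_pos: [543.0, 22.9, 6.6]
tcp_rot: [-3.137, 0.0, 1.473]
ft_force: [-0.6, 0.2, -0.6]
opening: 0.002
```

Emit:
{"method": "drive_tool", "body": {
  "commands": [
    {"dx": 0, "dy": 0, "dz": -3, "yaw": 0},
    {"dx": 0, "dy": 0, "dz": -2, "yaw": 0},
    {"dx": 0, "dy": 0, "dz": 0, "yaw": 0}
  ]
}}

```text
t: 28.62
eef_pos: [545.5, 22.1, 6.0]
tcp_rot: [3.14, -0.0, 1.475]
ft_force: [-0.9, -0.6, -0.7]
opening: 0.003
```

Emit:
{"method": "drive_tool", "body": {
  "commands": [
    {"dx": 0, "dy": 0, "dz": -2, "yaw": 0},
    {"dx": 0, "dy": 0, "dz": 0, "yaw": 0}
  ]
}}

```text
t: 28.78
eef_pos: [545.8, 22.1, 4.3]
tcp_rot: [3.139, -0.0, 1.475]
ft_force: [0.2, -0.3, 3.5]
opening: 0.005
```

Emit:
{"method": "drive_tool", "body": {
  "commands": [
    {"dx": 0, "dy": 0, "dz": -1.5, "yaw": 0},
    {"dx": 0, "dy": 0, "dz": 0, "yaw": 0}
  ]
}}

```text
t: 28.95
eef_pos: [546.0, 22.2, 3.5]
tcp_rot: [3.138, -0.0, 1.475]
ft_force: [-2.9, -1.4, 17.4]
opening: 0.002
```

```bash
python3 wl.py w32.png; python3 - <<'E'
from fx import *
print(w2f(env.state()['eef_pos']))
E
```

```text
29.0 [546.   22.2   3.5] [545.9  22.2   3.6] 84.53103590732111 0.0057345615065894475 [-1.9 -1.1 17.4]
[   1.22329115 -122.89410561    3.60320171]
```

View pics/w32.png

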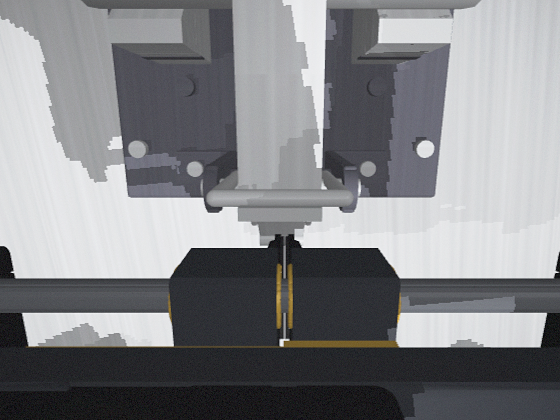

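Emit:
{"method": "drive_tool", "body": {
  "commands": [
    {"dx": 0, "dy": 0, "dz": 8, "yaw": 0},
    {"dx": 0, "dy": 0, "dz": 30, "yaw": 0},
    {"dx": -2, "dy": -20, "dz": 36, "yaw": 0},
    {"dx": -3, "dy": -30, "dz": 36, "yaw": 0},
    {"dx": -3, "dy": -30, "dz": 30, "yaw": 0}
  ]
}}

```text
t: 29.42
eef_pos: [537.1, -53.9, 139.5]
tcp_rot: [3.14, 0.0, 1.477]
ft_force: [1.4, -0.2, 0.1]
opening: 0.006
```

Emit:
{"method": "drive_tool", "body": {
  "commands": [
    {"dx": 0, "dy": 0, "dz": 20, "yaw": 0},
    {"dx": 0, "dy": 0, "dz": 0, "yaw": 0},
    {"dx": 0, "dy": 0, "dz": 0, "yaw": 0},
    {"dx": 0, "dy": 0, "dz": 0, "yaw": 0}
  ]
}}

```text
t: 29.75
eef_pos: [536.8, -53.3, 156.5]
tcp_rot: [-3.141, -0.0, 1.476]
ft_force: [-1.2, 0.2, 0.1]
opening: 0.003
```

```bash
python3 wl.py w33.png; python3 - <<'E'
from fx import *
np.set_printoptions(precision=1,suppress=True)
im=snap('scene','s33.png');cv2.imwrite('pics/s33c.png',cv2.resize(im[130:300,140:420,::-1],None,fx=2.8,fy=2.8,interpolation=cv2.INTER_CUBIC))
c=ld('w33')
for th in (0,.1,.2):
    a=th-np.radians(50)
    print(th,proj('wrist',f2w([0,-82-54*np.cos(a),72+54*np.sin(a)]),c))
print('bar',proj('wrist',f2w([21,-78,109.5]),c),proj('wrist',f2w([-21,-78,109.5]),c))
im=cv2.imread('pics/w33.png');cv2.imwrite('pics/w33c.png',cv2.resize(im[0:230,150:410],None,fx=3,fy=2.6,interpolation=cv2.INTER_CUBIC))
E
```

```text
29.8 [536.8 -53.3 156.5] [536.7 -53.1 156. ] 84.57383644848508 0.007044365847648634 [ 0.1 -0.4 -0.3]
0 [284.   99.9]
0.1 [284.  104.4]
0.2 [284.  108.6]
bar [317.   31.1] [251.3  31. ]
```

View pics/w33c.png

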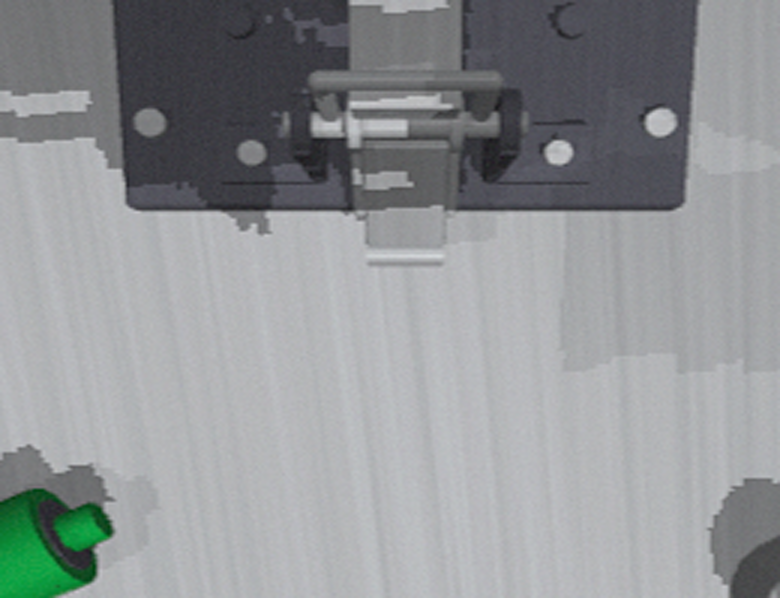

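View pics/s33c.png

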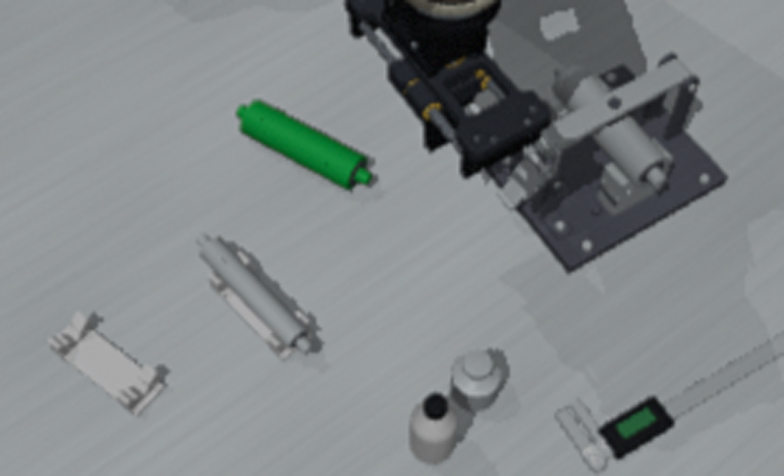

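Emit:
{"method": "drive_tool", "body": {
  "commands": [
    {"dx": 2, "dy": 20, "dz": 30, "yaw": 0},
    {"dx": 3, "dy": 30, "dz": 25, "yaw": 0},
    {"dx": 3, "dy": 30, "dz": 20, "yaw": 0},
    {"dx": 2, "dy": 20, "dz": 10, "yaw": 0},
    {"dx": 0, "dy": 0, "dz": 0, "yaw": 0}
  ]
}}

```text
t: 30.27
eef_pos: [547.9, 49.8, 243.2]
tcp_rot: [3.139, -0.001, 1.479]
ft_force: [0.3, 0.8, -0.4]
opening: 0.005
```

Emit:
{"method": "drive_tool", "body": {
  "commands": [
    {"dx": 0, "dy": 0, "dz": 0, "yaw": 0},
    {"dx": 0, "dy": 0, "dz": 0, "yaw": 0},
    {"dx": 0, "dy": 0, "dz": 0, "yaw": 0}
  ]
}}

```text
t: 30.52
eef_pos: [546.8, 45.6, 240.7]
tcp_rot: [-3.14, 0.0, 1.475]
ft_force: [-0.0, 0.2, 0.2]
opening: 0.002
```

```bash
python3 wl.py w34.png
```

```text
30.5667 [546.8  45.6 240.7] [546.9  45.5 240.8] 84.49300841098145 0.004571881906790688 [-1.5  0.2 -0.4]
```

View pics/w34.png

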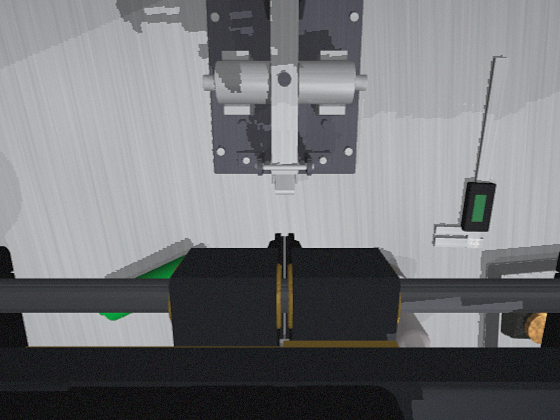

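```bash
python3 -c "
from cell import env
print(env.state()['t'],env.job_done())"
```

```text
the job is handed in; nothing more can be done
30.5667 None
```

The job is done and handed in at 30.6 s of the 59 s allowed. The thick roller is in the V-blocks, the strap is down on it, the loop is hooked, and the latch lever is shut.

**How each step went**
- **Roller:** I lowered it in small steps until the force reading showed contact, then opened the gripper.
- **Strap:** I pushed it over from behind until it fell shut by itself.
- **Loop:** I pushed its bar inwards and it fell over the lip onto the strap.
- **Lever:** I pressed it down to its stop.

**Last checks**
- **Centring:** the roller's ends are at pixel columns 203 and 367 in the wrist picture, and the V-blocks are centred on the same column (285). It is centred to within about 1 mm.
- **Latch:** the loop bar lies inside the lip where the keeper should be. The lever reads about 0 rad, gave a firm 17 N on its stop, and stayed there after I backed off.
- **Other objects:** the spare roller, oil bottle and weight look unmoved.

**What failed or disagreed**
- **Tool height:** the real fingertips sat about 33 mm above the reported tool point. Because of this the first grasp closed on top of the roller, pressing it with about 18 N without moving it. I went lower and corrected for this from then on.
- **Lever snap:** the first press left the lever at about 0.1 to 0.15 rad, and I never saw the snap or the few newtons of resistance described. It reached its stop on the later presses.

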